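Clear the bay and walk the stop block to the fence

TASK

Sweep every tube offcut out of the bay and well into the blue scrap pan with the hand sweep (the gripper itself must not touch the sharp offcuts), then stand the sweep back upright on its rubber mat and let go. Then walk the heavy stop block up to the fence with the bare gripper, pushing its two rubber near corners in turn, the one on the robot's left first, each push swinging it a good ten degrees past square with the fence, until, after three or more swings, it stands flat and square against the fence between the yellow side lines. Never press on the readout panel between the bumpers, never push the block with the sweep, and leave the spray can, magnet and tape measure where they are.

Things in the scene. Friction and masses are not known exactly. Their poses are not given: they have to be found in the camera images.
- bay: the stop block's station (fixed): a steel fence 270 mm long, 28 mm high, and on the robot's side of it a footprint outlined in yellow paint. Origin: centre of the footprint, on the table. x points away from the robot, square to the fence, whose near face is at x = +45 mm; y runs along the fence to the robot's left; the footprint's side lines are at y = -130 and +130 mm.
- diamond: 36 mm yellow square painted at the centre of the footprint, turned 45 degrees anticlockwise from the bay's axes (paint only, nothing to touch)
- pan: blue scrap pan fixed to the table left of the bay: three walls 30 mm high, inside 172 mm wide (its x) and 130 mm deep (its y), open towards the bay; its floor is paper-thin with no lip, so pieces slide in from the table. Origin: centre of the inside, on the table; mouth at y = -65 mm, back wall at y = +65 mm, side walls at x = -86 and +86 mm.
- mat: black rubber mat 130 (x) x 110 (y) mm, 4 mm thick, on the robot's right: the hand sweep's parking place. Origin: centre of its underside.
- block: heavy grey steel stop block, 90 mm deep (x) x 200 wide (y) x 75 tall, about 2.7 kg, friction on the table about 0.6; pushed at one corner (8 to 16 N) it pivots about its other end. Origin: centre of its underside; x points to the fence. Near face (x = -45 mm): two black rubber bumpers 34 mm wide, centred at y = +83 and -83, 7 to 67 mm high, faces at x = -51; the panel lies between them.
- panel: delicate black readout panel with a green display, 124 mm wide, between the bumpers on the block's near face, recessed 3 mm behind the bumpers' faces (same origin and axes as the block)
- sweep: hand sweep standing upright: a black and red blade head 74 mm long (its x) x 30 to 34 mm thick (its y) x 42 mm high, with an upright wooden handle on top, 36 mm (x) x 22 mm (y), from 42 to 114 mm high; 220 g. Origin: centre of its underside. Grip the handle from above across its 22 mm, 85 mm above the origin.
- offcut1: loose steel tube offcut, a block 30 x 30 x 30 mm (x, y, z) with dark hollow ends, 80 g; origin: centre of its underside. Three to five of the offcuts are present.
- offcut2: loose aluminium tube offcut, a block 34 x 28 x 26 mm (x, y, z) with dark hollow ends, 80 g; origin: centre of its underside. Three to five of the offcuts are present.
- offcut3: loose steel tube offcut, a block 32 x 26 x 32 mm (x, y, z) with dark hollow ends, 80 g; origin: centre of its underside. Three to five of the offcuts are present.
- offcut4: loose steel tube offcut, a block 34 x 24 x 24 mm (x, y, z) with dark hollow ends, 80 g; origin: centre of its underside. Three to five of the offcuts are present.
- offcut5: loose aluminium tube offcut, a block 28 x 28 x 34 mm (x, y, z) with dark hollow ends, 80 g; origin: centre of its underside. Three to five of the offcuts are present.
- spray: orange-labelled spray can, 52 mm across, 120 mm tall, on the right near the fence's end; bystander
- magnet: red L-shaped welding magnet, 20 x 90 mm, 80 mm tall, on the left beyond the pan; bystander
- tape: yellow tape measure, 40 x 70 x 65 mm, standing on the near left; bystander

How it is judged:
On the way, in this order (a step that is already met when the one before it is completed fails the run):
1. all offcuts are in the scrap pan (y of offcut1 in the frame of pan between -0.055 and 0.066 m and x of offcut1 in the frame of pan between -0.087 and 0.087 m and height (world z) of each of offcut1, offcut2, offcut3, offcut4, offcut5 below 0.05 m and y of offcut2 in the frame of pan between -0.055 and 0.066 m and x of offcut2 in the frame of pan between -0.087 and 0.087 m and y of offcut3 in the frame of pan between -0.055 and 0.066 m and x of offcut3 in the frame of pan between -0.087 and 0.087 m and y of offcut4 in the frame of pan between -0.055 and 0.066 m and x of offcut4 in the frame of pan between -0.087 and 0.087 m and y of offcut5 in the frame of pan between -0.055 and 0.066 m and x of offcut5 in the frame of pan between -0.087 and 0.087 m), for 0.2 s.
2. the sweep stands upright on its mat, released (horizontal distance between sweep and mat below 0.04 m and angle between sweep's own z axis and vertical below 0.1 rad and height (world z) of sweep below 0.012 m and contact force between the fingers and sweep below 0.2 N), for 0.2 s.
3. the block has been swung with its left corner ahead, 7 degrees or more past square (angle between the x axis of block and the x axis of diamond, either way round above 0.905 rad), for 0.1 s.
4. the block has been swung with its right corner ahead, 7 degrees or more past square (angle between the x axis of block and the x axis of diamond, either way round below 0.665 rad), for 0.1 s.
5. the block has been swung with its left corner ahead again, 7 degrees or more past square (angle between the x axis of block and the x axis of diamond, either way round above 0.905 rad), for 0.1 s.
At the end, for the whole second after the job is handed in: All offcuts lie in the pan (centres at least 10 mm inside the mouth), the sweep stands upright on the mat within 40 mm of its centre, and the block stands against the fence (within 10 mm), within 3.4 degrees of square and within 30 mm of the bay's centre line sideways; all at rest (all of step 1 and all of step 2 and x of block in the frame of bay between -0.01 and 0.012 m and y of block in the frame of bay between -0.03 and 0.03 m and angle between the x axis of block and the x axis of bay, either way round below 0.06 rad and angle between block's own z axis and vertical below 0.05 rad and linear speed of each of block, sweep below 0.01 m/s); the robot touches nothing.
It fails at once if the readout panel is pressed (over 2 N) (contact force between any of the fingers, the arm, sweep and panel above 2 N).
It fails at once if the gripper touches an offcut (over 1 N) (contact force between the fingers and offcut1 above 1 N or contact force between the fingers and offcut2 above 1 N or contact force between the fingers and offcut3 above 1 N or contact force between the fingers and offcut4 above 1 N or contact force between the fingers and offcut5 above 1 N).
It fails at once if the block is pushed with the sweep (over 12 N) (contact force between sweep and block above 12 N).
It fails at once if a bystander is moved more than 30 mm (distance of any of spray, magnet, tape from where it was at the start of the episode above 0.03 m).
Of offcut1, offcut2, offcut3, offcut4, offcut5 only 3 to 5 are there at a start; the rules pass over those that are not, and their reading is None.
At some moment in a run one of offcut1, offcut2, offcut3, offcut4, offcut5 may be knocked a few centimetres aside while the robot is not near it.
Once in a run the grip may slacken for a moment while it holds something.
It also fails if it takes over 208 s, if anything falls off the work surface, if the arm or the gripper's body presses on something with over 40 N, if the wrist force passes 120 N, or if a joint passes its speed limit or range.

ROBOT

A 6-joint arm with a two-finger parallel gripper is mounted at the origin on the work surface. World frame = base frame: x ahead of the robot, y to its left, z up, the work surface at z = 0. Lengths are in m, angles in rad, forces in N, time in s.
With the tool pointing down it reaches from about 0.275 to 0.85 m from the base axis. Payload 5.2 kg.
Tool frame: the origin (TCP) lies between the finger pads; the fingertips stand r.tip_extent ahead of it and the grasp point (between the pads) is the TCP (r.tip_extent is the distance from the TCP to the fingertips, in m); z points along the fingers, y is the line along which they close (so a half turn about z gives the same grasp; the last joint's range is limited). The gripper opens to 85 mm and grips with 20 to 120 N. Pads are 22 mm wide; open, the fingers measure 114 mm over their backs; the gripper's body (76 mm by 85 mm) begins 54 mm behind the grasp point. The pads swing forward as they close: fully open they stand 13 mm farther back than shut.
Start: joints at [1.015, 0.259, 1.535, -0, 1.348, -0.203], TCP at [0.19, 0.516, 0.217] pointing down, gripper open.
Joint ranges: [-3.14, 3.14], [-0.91, 2.08], [0.19, 2.58], [-1.22, 4.36], [0.22, 2.71], [-3.12, 3.12]. Speed limits (rad/s): [2.57, 2.57, 3.14, 3.14, 3.14, 3.14].

INTERFACE

Orientations are given as a 3x3 rotation matrix whose columns are the frame's x, y, z axes.
In Python, from bench import sensors, viewer, job_done, r gives the robot as it stands. The module is installed in compiled form; this text tells all that it offers.
- The arm moves only by the shell command python3 -m crank 'ROWS' [FORCE]. ROWS is text: rows parted by semicolons, each of 7 numbers parted by spaces: the shift along the tool's x, y, z in m, then the turn, a rotation vector about the tool's x, y, z in rad, then the closure, from -1 (fully open) to 1 (shut). A call has 1 to 20 rows; each row is the pose to reach, as a shift and turn from the pose commanded when the call began, along the tool's axes at that moment; what a row does not reach only later rows make up. A row lasts 1/10 s, in which the tool goes at most 50 mm and 8.59 degrees, less where a joint would pass 70% of its speed; a pose out of reach is approached as far as the arm can. A call with a gripper value outside its range is refused whole. The fingers move at their own pace and stop on an object; FORCE is the grip in N (left out, the last holds). Time passes only in rows, so rows that repeat a pose let the fingers close. It gives the time, the measured TCP pose, the force, the opening and the grip force at its end, in the units of the state.
- sensors.state(): the state, without advancing time (a new reading comes with each control period).
- viewer.camera(name): name is "scene" or "top" or "wrist"; returns the picture (420x560x3 uint8, red, green, blue); there is no depth.
- viewer.camera_model(name): a dict with "fx", "fy", "cx", "cy" (pixels), "T" (4x4, takes a point from camera to world coordinates). Camera axes: x right, y up, looking along -z (the intrinsics and any distortion apply to the point x, -y, -z); pixel columns grow to the right and rows downward; lengths in m; the calibration is good to about 2 mm. The wrist camera is an equidistant fisheye: a pixel r from the principal point sees the ray r / f radians off the axis. A picture is of the moment at which its call begins: read the wrist's pose just before it. camera_model takes no time and is no camera call; for the wrist camera it gives the pose at the moment of the call.
- job_done(): hands the job in; it is judged then, once.
The state is a dict: "clock": time; "joints": joint angles; "joint_vel": joint speeds; "joint_efforts": joint torques, N m; "tool_pos": TCP position; "orientation": TCP orientation; "contact_force": force on the tool from outside, world axes, zero at the start; "wrist_torque": the same for the moment, N m; "width": finger opening in m; "grip_force": force on a finger pad.
Only numpy, scipy, OpenCV 4.12 (cv2) and the standard library are available. Lean on these libraries where they do the work, as an engineer would, in place of code of your own. Each camera call takes 0.05 s, during which the arm holds its last target. There are 200 camera calls.

## Working session

There is one attempt and no reset: what is moved stays moved. The work goes in short steps, Python scripts to look and compute and a shell command to move; the robot and the scene stay as the last step left them, time stands still between calls to the robot, and variables do not carry over. Pictures are saved under pics/ and viewed, at most 14 in all, crops included, and the job is handed in when it is done.

```bash
mkdir -p pics; cat > h.py <<'E'
import numpy as np, cv2
from bench import sensors, viewer, job_done, r
def snap(name,fn):
    im=viewer.camera(name); cv2.imwrite('pics/'+fn,im[:,:,::-1].copy()); return im
def ray(name,u,v,m=None):
    m=m or viewer.camera_model(name); T=np.array(m['T'])
    x=(u-m['cx'])/m['fx']; y=(v-m['cy'])/m['fy']
    if name=='wrist':
        t=np.hypot(x,y); s=np.sin(t)/max(t,1e-9); d=np.array([x*s,-y*s,-np.cos(t)])
    else: d=np.array([x,-y,-1.])
    return T[:3,3],T[:3,:3]@d
def pt(name,u,v,z=0.,m=None):
    o,d=ray(name,u,v,m); return o+d*(z-o[2])/d[2]
E
python3 - <<'E'
from h import *
s=sensors.state(); print({k:np.round(v,3).tolist() for k,v in s.items()}, r.tip_extent)
a=snap('top','top0.png'); b=snap('scene','scene0.png')
for n in ('top','scene'):
    m=viewer.camera_model(n); print(n,{k:np.round(v,3).tolist() if k=='T' else v for k,v in m.items()})
E
```

```text
{'clock': 0.0, 'joints': [1.015, 0.259, 1.536, 0.0, 1.348, -0.203], 'joint_vel': [0.0, 0.0, -0.0, 0.001, -0.001, 0.001], 'joint_efforts': [-0.001, -44.603, -29.057, -0.001, 0.012, 0.0], 'tool_pos': [0.19, 0.516, 0.216], 'orientation': [[-0.938, 0.346, -0.001], [0.346, 0.938, -0.002], [0.0, -0.002, -1.0]], 'contact_force': [1.211, 0.136, -0.444], 'wrist_torque': [-0.001, 0.019, 0.043], 'grip_force': 0.0, 'width': 0.086} 0.019
top {'fx': 488.1789625469717, 'fy': 488.1789625469717, 'cx': 266.0774947212195, 'cy': 208.5716606496986, 'T': [[-0.028, 0.984, -0.177, 0.323], [-1.0, -0.028, 0.004, 0.002], [-0.001, 0.177, 0.984, 1.321], [0.0, 0.0, 0.0, 1.0]]}
scene {'fx': 532.0385534628906, 'fy': 532.0385534628906, 'cx': 280.73635751231467, 'cy': 204.94367664692058, 'T': [[0.117, -0.827, 0.551, 1.229], [0.993, 0.101, -0.06, -0.06], [-0.007, 0.554, 0.833, 1.051], [0.0, 0.0, 0.0, 1.0]]}
```

View pics/top0.png

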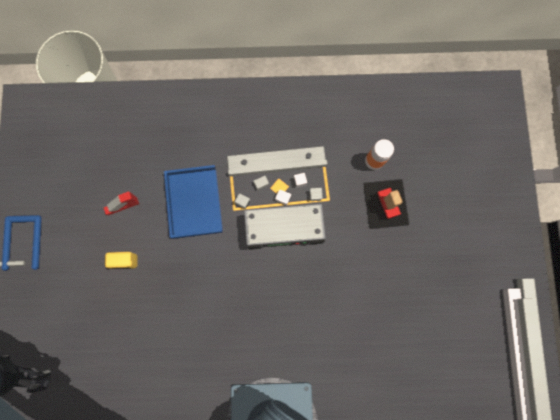

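View pics/scene0.png

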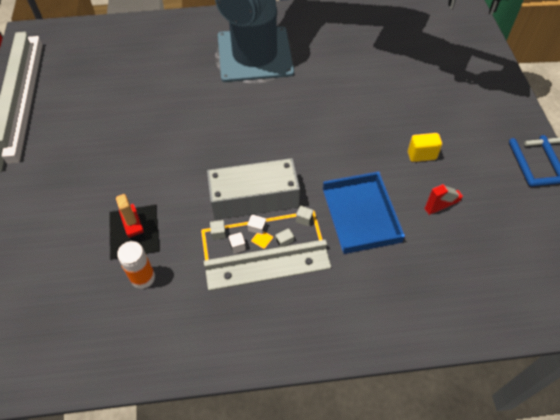

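Both views show five offcuts in the bay (top px (242,201), (261,183), (300,180), (283,197), (316,194)), the block at (285,225), the pan at (193,203), and the sweep on its mat at (388,203).

```bash
python3 - <<'E'
from h import *
im=cv2.imread('pics/top0.png'); m=viewer.camera_model('top')
hsv=cv2.cvtColor(im,cv2.COLOR_BGR2HSV)
def P(u,v,z=0): return np.round(pt('top',u,v,z,m)[:2],4)
def rects(mask,z,box,amin=20,nm=''):
    mk=np.zeros_like(mask); x0,y0,x1,y1=box; mk[y0:y1,x0:x1]=mask[y0:y1,x0:x1]
    cs,_=cv2.findContours(mk,cv2.RETR_EXTERNAL,cv2.CHAIN_APPROX_NONE)
    for c in cs:
        if cv2.contourArea(c)<amin: continue
        w=np.array([P(*q,z) for q in c[:,0].astype(float)],np.float32)
        (cx,cy),(a,b),t=cv2.minAreaRect(w); print(nm,'ctr',round(cx,4),round(cy,4),'size',round(a,3),round(b,3),'ang',round(t,1),'px',c[:,0].mean(0).round())
H,S,V=cv2.split(hsv)
yel=((H>15)&(H<32)&(S>120)&(V>110)).astype(np.uint8)
rects(yel,0,(220,150,340,250),20,'yellow')
blue=((H>100)&(H<125)&(S>120)).astype(np.uint8)
rects(blue,0.03,(150,150,225,250),200,'panrim')
red=(((H<8)|(H>172))&(S>150)&(V>80)).astype(np.uint8)
rects(red,0.042,(360,170,415,235),20,'sweepred')
wood=((H>8)&(H<22)&(S>60)&(V>110)).astype(np.uint8)
rects(wood,0.114,(375,185,415,215),20,'wood')
mat=(V<28).astype(np.uint8); rects(mat,0.004,(355,172,415,235),300,'mat')
grey=((S<60)&(V>110)).astype(np.uint8)
grey=cv2.erode(grey,np.ones((2,2),np.uint8))
rects(grey,0.028,(222,140,335,212),10,'grey@.028')
rects(grey,0.075,(235,200,335,245),200,'block')
cv2.imwrite('pics/crop0.png',cv2.resize(im[140:250,150:420],None,fx=2.9,fy=2.9,interpolation=cv2.INTER_CUBIC))
E
```

```text
yellow ctr 0.569 0.0028 size 0.008 0.1 ang 4.6 px [264. 206.]
yellow ctr 0.5772 -0.1033 size 0.008 0.08 ang 5.4 px [302. 202.]
yellow ctr 0.6206 -0.0406 size 0.038 0.037 ang 49.2 px [279. 186.]
yellow ctr 0.6052 0.0881 size 0.098 0.027 ang 18.1 px [234. 195.]
yellow ctr 0.6249 -0.1706 size 0.022 0.097 ang 83.8 px [325. 185.]
panrim ctr 0.582 0.1958 size 0.184 0.139 ang 5.6 px [192. 201.]
sweepred ctr 0.5598 -0.3296 size 0.078 0.04 ang 17.4 px [387. 203.]
wood ctr 0.558 -0.3269 size 0.039 0.031 ang 20.2 px [395. 198.]
grey@.028 ctr 0.5573 -0.0496 size 0.207 0.019 ang 88.4 px [285. 209.]
grey@.028 ctr 0.5807 0.0606 size 0.035 0.028 ang 58.4 px [243. 200.]
grey@.028 ctr 0.5864 -0.0502 size 0.038 0.032 ang 69.4 px [284. 197.]
grey@.028 ctr 0.5933 -0.1402 size 0.035 0.03 ang 88.6 px [316. 193.]
grey@.028 ctr 0.6291 0.0069 size 0.027 0.035 ang 24.9 px [262. 182.]
grey@.028 ctr 0.6329 -0.0999 size 0.036 0.032 ang 15.5 px [301. 180.]
grey@.028 ctr 0.6893 -0.0361 size 0.055 0.272 ang 4.5 px [277. 160.]
block ctr 0.5049 -0.0506 size 0.092 0.201 ang 3.9 px [285. 224.]
```

View pics/crop0.png

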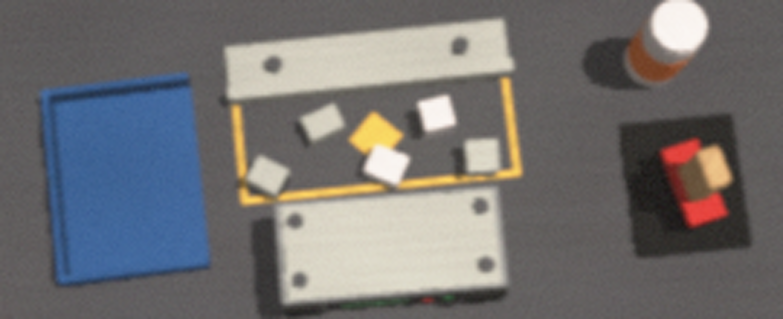

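The crop shows the pan mouth facing the bay, all five offcuts between fence and block, and the sweep turned about 20° on the mat (mat corners at crop px (620,125), (733,115), (750,245), (635,257)).

```bash
cat >> h.py <<'E'
BO=np.array([0.6206,-0.0406]); BYAW=np.radians(4.6)
def R2(a): return np.array([[np.cos(a),-np.sin(a)],[np.sin(a),np.cos(a)]])
def bay(w): return R2(BYAW).T@(np.array(w)[:2]-BO)
def unbay(b): return BO+R2(BYAW)@np.array(b)
def go(xyz,yaw):
    """shift & turn (tool axes) to world pos with tool y at yaw (deg, mod 180), pointing down"""
    from scipy.spatial.transform import Rotation as Ro
    s=sensors.state(); R=np.array(s['orientation']); p=np.array(s['tool_pos'])
    best=None
    for k in (0,180):
        a=np.radians(yaw+k); y=np.array([np.cos(a),np.sin(a),0]); z=np.array([0,0,-1.]); G=np.c_[np.cross(y,z),y,z]
        rv=Ro.from_matrix(R.T@G).as_rotvec()
        if best is None or np.linalg.norm(rv)<np.linalg.norm(best): best=rv
    print('shift',np.round(R.T@(np.array(xyz)-p),4),'turn',np.round(best,4),'rows>=',round(max(np.linalg.norm(np.array(xyz)-p)/.05,np.linalg.norm(best)/.15),1))
E
python3 - <<'E'
from h import *
m=viewer.camera_model('top')
c=[pt('top',150+x/2.9,140+y/2.9,.004,m)[:2] for x,y in((620,125),(733,115),(750,245),(635,257))]
c=np.array(c);print('mat',c.mean(0),np.linalg.norm(np.diff(c,axis=0),axis=1), np.degrees(np.arctan2(*(c[0]-c[3])[::-1])))
for n,(u,v) in dict(wood=(703,170),pan_mouthtop=(188,75)).items(): print(n,pt('top',150+u/2.9,140+v/2.9,.114 if n=='wood' else .03,m))
print('spray',pt('top',384,149,.12,m))
go((.54,-.33,.27),110)
E
```

```text
mat [ 0.56402925 -0.33211022] [0.10863083 0.12574415 0.10896477] 2.685622519990352
wood [ 0.55664949 -0.32122579  0.114     ]
pan_mouthtop [0.6777828 0.1338396 0.03     ]
spray [ 0.68511676 -0.3077226   0.12      ]
shift [-0.6209 -0.6727 -0.0531] turn [-0.0014 -0.0009 -0.7018] rows>= 18.3
```

```bash
T="";python3 -m crank '0 0 -0.05 0 0 0 -1;-0.2 -0.2 -0.053 0 0 -0.2 -1;-0.2 -0.2 -0.053 0 0 -0.2 -1;-0.2 -0.2 -0.053 0 0 -0.2 -1;-0.2 -0.2 -0.053 0 0 -0.2 -1;-0.2 -0.2 -0.053 0 0 -0.2 -1;-0.4 -0.42 -0.053 0 0 -0.5 -1;-0.4 -0.42 -0.053 0 0 -0.5 -1;-0.4 -0.42 -0.053 0 0 -0.5 -1;-0.4 -0.42 -0.053 0 0 -0.5 -1;-0.4 -0.42 -0.053 0 0 -0.5 -1;-0.4 -0.42 -0.053 0 0 -0.5 -1;-0.62 -0.67 -0.053 0 0 -0.7 -1;-0.62 -0.67 -0.053 0 0 -0.7 -1;-0.62 -0.67 -0.053 0 0 -0.7 -1;-0.62 -0.67 -0.053 0 0 -0.7 -1;-0.62 -0.67 -0.053 0 0 -0.7 -1;-0.62 -0.67 -0.053 0 0 -0.7 -1;-0.62 -0.67 -0.053 0 0 -0.7 -1;-0.62 -0.67 -0.053 0 0 -0.7 -1'
python3 - <<'E'
from h import *
m=viewer.camera_model('wrist'); s=sensors.state(); print(s['clock'],s['tool_pos'],s['joints'])
im=snap('wrist','w1.png'); m=viewer.camera_model('wrist');print(m)
E
```

```text
clock: 2.1
tool_pos: [0.5406, -0.3292, 0.2689]
orientation: [[-0.941, -0.339, -0.001], [-0.339, 0.941, 0.001], [0.001, 0.001, -1.0]]
contact_force: [0.4, 0.0, 0.5]
width: 0.0853
grip_force: 0.0
2.1 [ 0.54056004 -0.32924217  0.26889751] [-7.22966564e-01  3.85156771e-01  1.23076774e+00 -1.08565462e-04
  1.52664319e+00 -2.64006185e+00]
{'fx': 325.19226210127806, 'fy': 325.19226210127806, 'cx': 275.9556760573346, 'cy': 213.4386494167809, 'T': array([[-0.33682625, -0.89884723, -0.28039567,  0.47013622],
       [ 0.9415641 , -0.3222588 , -0.09801177, -0.36015972],
       [-0.00226237, -0.29702343,  0.95486751,  0.42448511],
       [ 0.        ,  0.        ,  0.        ,  1.        ]])}
```

View pics/w1.png

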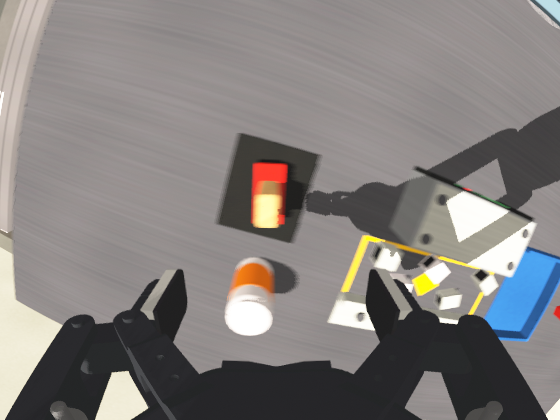

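The wrist view shows the sweep head (252–288, 160–228) nearly aligned with the tool, with the handle's bright top at about (267,211).

```bash
python3 - <<'E'
from h import *
im=cv2.imread('pics/w1.png'); m=viewer.camera_model('wrist')
H,S,V=cv2.split(cv2.cvtColor(im,cv2.COLOR_BGR2HSV))
def f(mask,z,nm):
    mk=np.zeros_like(H); mk[140:240,225:310]=mask[140:240,225:310]
    c=max(cv2.findContours(mk,cv2.RETR_EXTERNAL,cv2.CHAIN_APPROX_NONE)[0],key=cv2.contourArea)
    w=np.array([pt('wrist',*q,z,m)[:2] for q in c[:,0].astype(float)],np.float32)
    print(nm,cv2.boundingRect(c),cv2.minAreaRect(w))
print(im[182:230:4,268],  )
f((H>8)&(H<28)&(S>50)&(V>200),.114,'top')
f((H>8)&(H<28)&(S>50),.114,'wood')
f(((H<8)|(H>170))&(S>120),.042,'red')
f(V<60,.004,'mat')
E
```

```text
[[ 87 146 192]
 [ 86 144 189]
 [ 84 143 189]
 [113 188 235]
 [190 252 255]
 [187 252 255]
 [188 252 255]
 [189 252 255]
 [191 253 255]
 [180 250 255]
 [176 249 255]
 [169 246 255]]
top (253, 181, 28, 47) ((0.5557723045349121, -0.34022217988967896), (0.047627005726099014, 0.026877842843532562), 18.495325088500977)
wood (252, 181, 30, 48) ((0.5559760332107544, -0.3398839831352234), (0.048771295696496964, 0.028440983965992928), 17.057205200195312)
red (251, 162, 37, 63) ((0.5615594387054443, -0.3377560079097748), (0.0772116407752037, 0.043047115206718445), 17.67975425720215)
mat (256, 158, 53, 60) ((0.5482441186904907, -0.31754153966903687), (0.09290122985839844, 0.046090345829725266), 47.05900192260742)
```

```bash
python3 - <<'E'
from h import *
m=viewer.camera_model('wrist')
for q in((253,195),(281,195),(253,228),(281,228),(267.3,211.5)):print(pt('wrist',*q,.114,m))
p=pt('wrist',267.3,211.5,.114,m)
go((p[0],p[1],.180),108);go((p[0],p[1],.088),108)
E
```

```text
[ 0.5510279  -0.35599228  0.114     ]
[ 0.54175073 -0.33001725  0.114     ]
[ 0.58378258 -0.34503607  0.114     ]
[ 0.57415265 -0.31825943  0.114     ]
[ 0.56231771 -0.33710741  0.114     ]
shift [-0.019  -0.0081  0.0871] turn [-0.0024 -0.0015  0.0288] rows>= 1.8
shift [-0.0191 -0.0079  0.1791] turn [-0.0024 -0.0015  0.0288] rows>= 3.6
```

```bash
python3 -m crank '-0.017 -0.004 0.05 0 0 0.03 -1;-0.017 -0.004 0.1 0 0 0.03 -1;-0.017 -0.004 0.14 0 0 0.03 -1;-0.017 -0.004 0.16 0 0 0.03 -1;-0.017 -0.004 0.179 0 0 0.03 -1;-0.017 -0.004 0.179 0 0 0.03 -1;-0.017 -0.004 0.179 0 0 0.03 0;-0.017 -0.004 0.179 0 0 0.03 1;-0.017 -0.004 0.179 0 0 0.03 1;-0.017 -0.004 0.179 0 0 0.03 1;-0.017 -0.004 0.179 0 0 0.03 1;-0.017 -0.004 0.179 0 0 0.03 1;-0.017 -0.004 0.179 0 0 0.03 1' 60
python3 -c "
from h import *
snap('wrist','w2.png')"
```

```text
clock: 3.45
tool_pos: [0.5584, -0.3255, 0.0922]
orientation: [[-0.95, -0.312, 0.002], [-0.312, 0.95, -0.002], [-0.001, -0.002, -1.0]]
contact_force: [0.5, -0.5, 6.0]
width: 0.0202
grip_force: 60.5
```

View pics/w2.png

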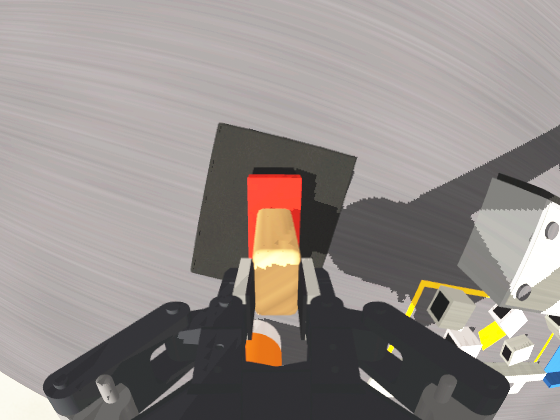

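Sweep gripped (handle between the pads, width 20 mm). Next I lift it and check the offcuts again.

```bash
cat >> h.py <<'E'
def pieces(fn=None,box=(150,130,345,250),lo=110):
    im=viewer.camera('top')[:,:,::-1].copy(); m=viewer.camera_model('top')
    if fn: cv2.imwrite('pics/'+fn,im)
    H,S,V=cv2.split(cv2.cvtColor(im,cv2.COLOR_BGR2HSV)); g=((S<75)&(V>lo)).astype(np.uint8)
    k=np.zeros_like(g); x0,y0,x1,y1=box; k[y0:y1,x0:x1]=g[y0:y1,x0:x1]
    k=cv2.erode(k,np.ones((2,2),np.uint8))
    for c in cv2.findContours(k,cv2.RETR_EXTERNAL,cv2.CHAIN_APPROX_NONE)[0]:
        if cv2.contourArea(c)<20: continue
        z=.028 if cv2.contourArea(c)<600 else .075
        w=np.array([pt('top',*q,z,m)[:2] for q in c[:,0].astype(float)],np.float32)
        (cx,cy),(a,b),t=cv2.minAreaRect(w); print('bay',bay((cx,cy)).round(4),'size',round(a,3),round(b,3),'ang',round(t,1),'px',c[:,0].mean(0).round())
E
python3 -m crank '0 0 -0.03 0 0 0 1;0 0 -0.06 0 0 0 1;0 0 -0.06 0 0 0 1'
python3 - <<'E'
from h import *
pieces()
a=unbay((-.016,-.155));go((*a,.150),94.6); go((*a,.09),94.6)
E
```

```text
clock: 3.8
tool_pos: [0.5595, -0.3263, 0.1549]
orientation: [[-0.95, -0.312, 0.005], [-0.312, 0.95, -0.005], [-0.004, -0.006, -1.0]]
contact_force: [0.3, -1.6, -1.4]
width: 0.0201
grip_force: 59.6
bay [-0.142  -0.0468] size 0.069 0.119 ang 45.1 px [303. 229.]
bay [-0.1141  0.0413] size 0.088 0.118 ang 4.2 px [264. 222.]
bay [-0.0325  0.1041] size 0.033 0.028 ang 61.4 px [242. 200.]
bay [-0.0347 -0.0069] size 0.037 0.033 ang 66.2 px [284. 197.]
bay [0.0123 0.0466] size 0.027 0.035 ang 24.5 px [262. 182.]
bay [ 0.0082 -0.06  ] size 0.035 0.032 ang 15.8 px [301. 180.]
bay [0.0554 0.0014] size 0.053 0.262 ang 4.7 px [277. 160.]
shift [-0.0959  0.1043  0.0023] turn [-0.0028  0.0023  0.237 ] rows>= 2.8
shift [-0.0958  0.1045  0.0623] turn [-0.0028  0.0023  0.237 ] rows>= 3.1
```

```bash
python3 -m crank '-0.035 0.035 0 0 0 0.08 1;-0.07 0.07 0 0 0 0.16 1;-0.096 0.104 0 0 0 0.237 1;-0.096 0.104 0 0 0 0.237 1;-0.096 0.104 0.03 0 0 0.237 1;-0.096 0.104 0.058 0 0 0.237 1;-0.096 0.104 0.06 0 0 0.237 1;-0.096 0.104 0.06 0 0 0.237 1' 80
python3 - <<'E'
from h import *
snap('scene','s1.png')
s=sensors.state();print(bay(s['tool_pos']))
snap('wrist','w3.png')
for y in(-.10,.05,.15,.185):
  go((*unbay((-.016,y)),.09),94.6)
E
```

```text
clock: 4.65
tool_pos: [0.615, -0.1957, 0.089]
orientation: [[-0.997, -0.08, -0.004], [-0.08, 0.997, 0.002], [0.004, 0.002, -1.0]]
contact_force: [0.1, -0.2, -1.9]
width: 0.0196
grip_force: 90.1
[-0.01744073 -0.15446678]
shift [-0.001   0.0547  0.0008] turn [ 0.0008 -0.0008 -0.0004] rows>= 1.1
shift [-0.0009  0.2047  0.0009] turn [ 0.0008 -0.0008 -0.0004] rows>= 4.1
shift [-0.0009  0.3047  0.001 ] turn [ 0.0008 -0.0008 -0.0004] rows>= 6.1
shift [-0.0008  0.3397  0.001 ] turn [ 0.0008 -0.0008 -0.0004] rows>= 6.8
```

View pics/w3.png

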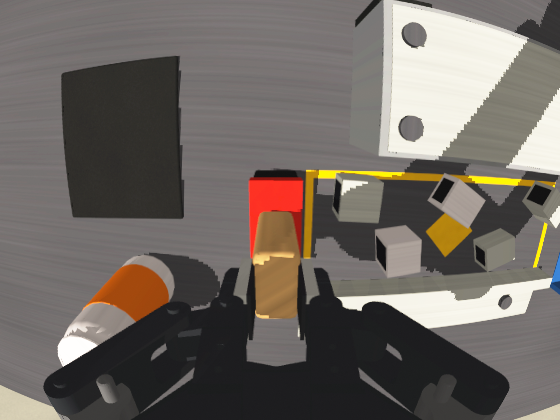

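The wrist view shows the blade on the bay's right line with all five offcuts ahead of it at (358,197), (397,250), (456,197), (495,250), (540,197).

```bash
python3 -m crank '-0.001 0.015 0 0 0 0 1;-0.001 0.03 0 0 0 0 1;-0.001 0.045 0 0 0 0 1;-0.001 0.06 0 0 0 0 1;-0.001 0.075 0 0 0 0 1;-0.001 0.09 0 0 0 0 1;-0.001 0.105 0 0 0 0 1;-0.001 0.12 0 0 0 0 1;-0.001 0.135 0 0 0 0 1;-0.001 0.15 0 0 0 0 1;-0.001 0.165 0 0 0 0 1;-0.001 0.18 0 0 0 0 1;-0.001 0.195 0 0 0 0 1;-0.001 0.21 0 0 0 0 1;-0.001 0.225 0 0 0 0 1'
python3 - <<'E'
from h import *
snap('wrist','w4.png'); s=sensors.state();print(bay(s['tool_pos']))
E
```

```text
clock: 6.25
tool_pos: [0.5993, 0.0295, 0.0908]
orientation: [[-0.997, -0.08, -0.0], [-0.08, 0.997, -0.0], [0.0, -0.0, -1.0]]
contact_force: [1.0, -3.0, -2.2]
width: 0.0197
grip_force: 90.0
[-0.01595879  0.07430469]
```

View pics/w4.png

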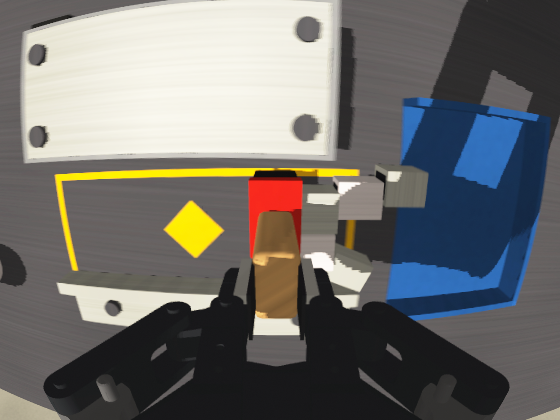

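All five pieces are ahead of the blade and heading into the pan, so I carry on.

```bash
python3 -m crank '0 0.015 0 0 0 0 1;0 0.03 0 0 0 0 1;0 0.045 0 0 0 0 1;0 0.06 0 0 0 0 1;0 0.075 0 0 0 0 1;0 0.09 0 0 0 0 1;0 0.1 0 0 0 0 1;0 0.11 0 0 0 0 1;0 0.11 0 0 0 0 1'
python3 - <<'E'
from h import *
snap('wrist','w5.png'); s=sensors.state();print(bay(s['tool_pos']))
E
```

```text
clock: 7.2
tool_pos: [0.5903, 0.1398, 0.0907]
orientation: [[-0.997, -0.081, -0.0], [-0.081, 0.997, 0.001], [0.0, 0.001, -1.0]]
contact_force: [-0.8, -0.3, -1.8]
width: 0.0201
grip_force: 90.0
[-0.01576373  0.1814664 ]
```

View pics/w5.png

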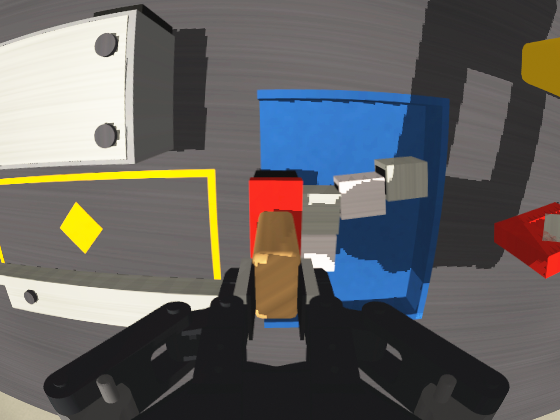

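Four pieces show in the pan ahead of the blade; the fifth may be hidden by the finger. I push 10 mm more, back off, lift and look.

```bash
python3 -m crank '0 0.01 0 0 0 0 1;0 0.01 0 0 0 0 1;0 -0.02 0 0 0 0 1;0 -0.02 -0.03 0 0 0 1;0 -0.02 -0.07 0 0 0 1;0 -0.06 -0.07 0 0 0 1;0 -0.11 -0.07 0 0 0 1;0 -0.16 -0.07 0 0 0 1;0 -0.2 -0.07 0 0 0 1;0 -0.2 -0.07 0 0 0 1'
python3 - <<'E'
from h import *
pieces('top1.png',lo=90)
snap('wrist','w6.png')
E
```

```text
clock: 8.25
tool_pos: [0.6071, -0.0672, 0.1608]
orientation: [[-0.997, -0.074, 0.001], [-0.074, 0.997, -0.002], [-0.001, -0.002, -1.0]]
contact_force: [-0.3, 0.4, -2.3]
width: 0.0196
grip_force: 90.1
bay [-0.1334  0.2169] size 0.063 0.037 ang 88.4 px [205. 242.]
bay [-0.0236  0.2496] size 0.065 0.117 ang 26.6 px [191. 204.]
bay [-0.0167 -0.0663] size 0.039 0.078 ang 73.8 px [305. 190.]
bay [ 0.1217 -0.077 ] size 0.139 0.046 ang 88.3 px [301. 136.]
bay [-0.0123  0.0876] size 0.515 0.315 ang 88.3 px [247. 187.]
```

View pics/w6.png

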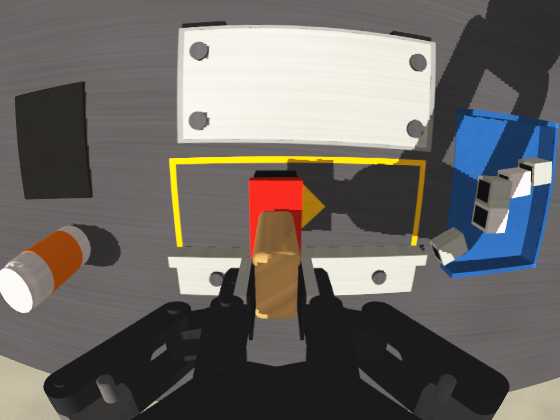

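One piece at (448,246) sits at the pan's mouth near its far wall; the four others are inside. I locate it and push again.

```bash
python3 - <<'E'
from h import *
m=viewer.camera_model('wrist')
for n,q,z in (('p',(448,245),.02),('p far',(461,262),.0),('fence end near-top',(425,250),.028),('mouth far wall',(452,276),0.0),('mouth near',(455,195),0),('4a',(490,192),.03),('4b',(490,216),.03),('4c',(513,182),.03),('4d',(536,172),.03),('mouth wall near top',(457,112),.03)): print(n,bay(pt('wrist',*q,z,m)).round(3))
s=sensors.state(); print(bay(s['tool_pos']))
for b in((.014,.105),(.014,.175)): go((*unbay(b),.16),94.6); go((*unbay(b),.09),94.6)
E
```

```text
p [0.038 0.17 ]
p far [0.071 0.207]
fence end near-top [0.039 0.137]
mouth far wall [0.089 0.198]
mouth near [-0.014  0.181]
4a [-0.025  0.209]
4b [0.002 0.214]
4c [-0.037  0.241]
4d [-0.051  0.278]
mouth wall near top [-0.104  0.156]
[-0.01582016 -0.02068243]
shift [-0.0294  0.1258  0.0007] turn [ 0.001  -0.0002 -0.0032] rows>= 2.6
shift [-0.0294  0.1257  0.0707] turn [ 0.001  -0.0002 -0.0032] rows>= 2.9
shift [-0.0292  0.1958  0.0008] turn [ 0.001  -0.0002 -0.0032] rows>= 4.0
shift [-0.0292  0.1957  0.0708] turn [ 0.001  -0.0002 -0.0032] rows>= 4.2
```

```bash
python3 - <<'E'
from h import *
im=cv2.imread('pics/top1.png')[140:250,150:290]
im=np.clip(im.astype(float)*1.6,0,255).astype(np.uint8)
cv2.imwrite('pics/crop1.png',cv2.resize(im,None,fx=5,fy=5,interpolation=cv2.INTER_CUBIC))
E
```

```text
(no output)
```

View pics/crop1.png

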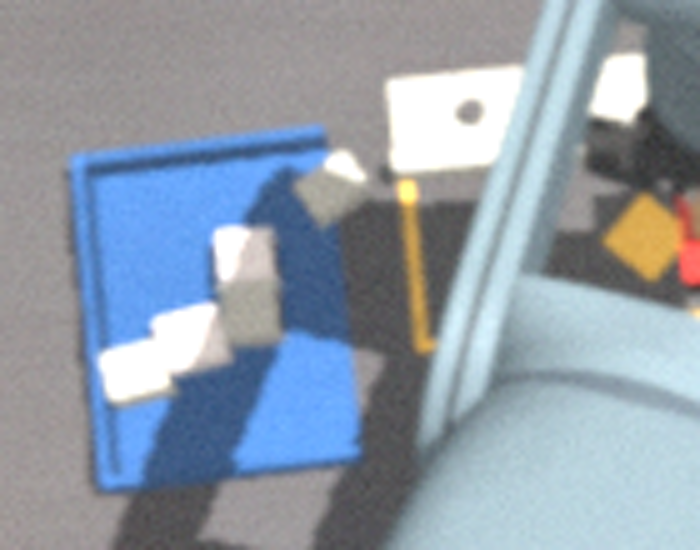

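```bash
python3 - <<'E'
from h import *
m=viewer.camera_model('top'); P=lambda u,v,z:bay(pt('top',150+u/5,140+v/5,z,m)).round(4)
for n,q in dict(ctr=(331,187,.026),ne=(340,152,.026),e=(368,186,.026),s=(320,225,.026),w=(294,183,.026),wallend_in=(327,145,.03),wallend_out=(322,128,.03),fenceend_near=(393,172,.028),fenceend_far=(387,80,.028),mouthnear=(358,458,.0),mouth_mid=(350,300,0),lineft=(407,190,0),linefn=(423,345,0),tip=(242,290,.03),a=(192,338,.03),b=(136,372,.03)).items(): print(n,P(*q))
E
```

```text
ctr [0.0394 0.1688]
ne [0.0584 0.1621]
e [0.0377 0.1487]
s [0.0189 0.1767]
w [0.0438 0.1887]
wallend_in [0.062  0.1685]
wallend_out [0.0719 0.1704]
fenceend_near [0.0435 0.1343]
fenceend_far [0.0956 0.1326]
mouthnear [-0.1068  0.17  ]
mouth_mid [-0.0189  0.1662]
lineft [0.0397 0.129 ]
linefn [-0.0484  0.1287]
tip [-0.0133  0.2214]
a [-0.0366  0.2503]
b [-0.0519  0.2817]
```

The stray piece sits at bay (0.039, 0.169), beside the pan's far wall end. I push it in from behind with the blade alongside the fence.

```bash
python3 -m crank '-0.019 0.04 0 0 0 0 1;-0.019 0.08 0 0 0 0 1;-0.019 0.111 0 0 0 0 1;-0.019 0.111 0 0 0 0 1;-0.019 0.111 0.04 0 0 0 1;-0.019 0.111 0.068 0 0 -0.003 1;-0.019 0.111 0.07 0 0 -0.003 1;-0.019 0.111 0.07 0 0 -0.003 1'
python3 - <<'E'
from h import *
s=sensors.state(); print(bay(s['tool_pos']),s['tool_pos'][2])
E
```

```text
clock: 9.15
tool_pos: [0.6168, 0.0496, 0.0978]
orientation: [[-0.996, -0.085, 0.004], [-0.085, 0.996, -0.004], [-0.004, -0.005, -1.0]]
contact_force: [-16.0, -6.7, 35.8]
width: 0.0195
grip_force: 137.3
[0.00348899 0.09024942] 0.09778758870050702
```

It met something at about 36 N, so I lift and look.

```bash
python3 -m crank '0.0 0 -0.04 0 0 0 1;0 -0.05 -0.07 0 0 0 1;0 -0.1 -0.07 0 0 0 1;0 -0.1 -0.07 0 0 0 1;0 -0.1 -0.07 0 0 0 1' 100
python3 - <<'E'
from h import *
s=sensors.state();print(bay(s['tool_pos']))
a=snap('wrist','w7.png');b=snap('scene','s2.png')
cv2.imwrite('pics/c2.png',np.hstack([cv2.resize(b[180:300,150:350],(660,400)) [:,:,::-1]]))
E
```

```text
clock: 9.65
tool_pos: [0.6249, -0.05, 0.1609]
orientation: [[-0.997, -0.081, 0.0], [-0.081, 0.997, 0.0], [-0.0, 0.0, -1.0]]
contact_force: [0.6, 0.1, -2.5]
width: 0.0195
grip_force: 131.5
[ 0.00353304 -0.00967222]
```

View pics/c2.png

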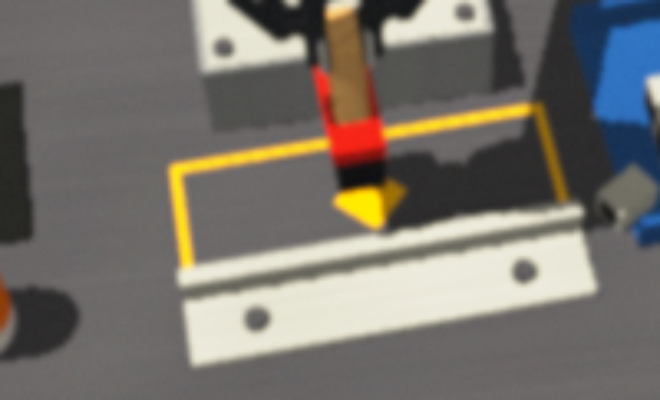

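View pics/w7.png

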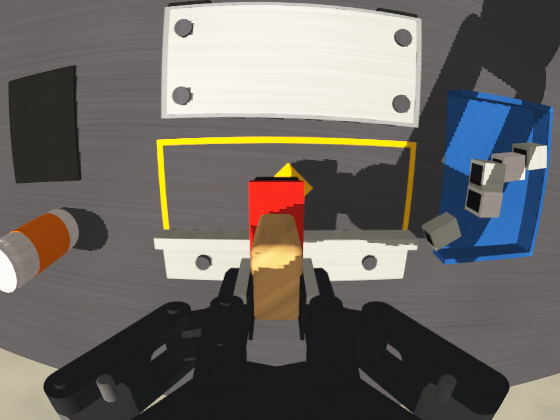

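The sweep is still held, but it looks pitched a little from the fence contact (near-top handle edge moved from row 262 to about 250). I quantify tilt and offset from the wrist images.

```bash
cat >> h.py <<'E'
def tooltf():
    s=sensors.state(); m=dict(viewer.camera_model('wrist')); T=np.eye(4); T[:3,:3]=s['orientation']; T[:3,3]=s['tool_pos']
    m['T']=np.linalg.inv(T)@np.array(m['T']); return m
E
python3 - <<'E'
from h import *
m=tooltf()
for f in('w3','w6','w7'):
    im=cv2.imread(f'pics/{f}.png'); H,S,V=cv2.split(cv2.cvtColor(im,cv2.COLOR_BGR2HSV))
    col=slice(270,282)
    hh=H[160:330,col].mean(1);ss=S[160:330,col].mean(1);v=V[160:330,col].mean(1)
    red=[i+160 for i in range(170) if ((H[160+i,col]<8)|(H[160+i,col]>172)).mean()>.8 and ss[i]>150 and v[i]>90]
    d=np.diff(cv2.GaussianBlur(v.reshape(-1,1).astype(np.float32),(1,5),0).ravel())
    e=[(i+160,round(float(d[i]),1)) for i in np.argsort(-abs(d))[:14]]
    print(f,'red',red[0],red[-1],sorted(e))
    q=pt('wrist',276,red[0],.046,m); print('near end of head top, tool frame',q.round(4))
E
```

```text
w3 red 177 211 [(np.int64(168), -23.1), (np.int64(169), -26.2), (np.int64(170), -19.2), (np.int64(175), 22.5), (np.int64(176), 39.2), (np.int64(177), 37.5), (np.int64(178), 33.1), (np.int64(179), 39.5), (np.int64(180), 36.5), (np.int64(209), -33.4), (np.int64(210), -31.9), (np.int64(251), 23.9), (np.int64(252), 24.4), (np.int64(256), -27.4)]
near end of head top, tool frame [0.0368 0.0007 0.046 ]
w6 red 178 211 [(np.int64(161), -33.3), (np.int64(162), -50.5), (np.int64(163), -38.4), (np.int64(169), -27.4), (np.int64(170), -25.8), (np.int64(176), 35.9), (np.int64(177), 34.0), (np.int64(178), 29.7), (np.int64(179), 39.5), (np.int64(180), 41.8), (np.int64(181), 23.3), (np.int64(208), -29.9), (np.int64(209), -29.1), (np.int64(210), -21.9)]
near end of head top, tool frame [0.0361 0.0007 0.046 ]
w7 red 181 213 [(np.int64(175), -33.4), (np.int64(176), -61.2), (np.int64(177), -46.5), (np.int64(179), 40.1), (np.int64(180), 62.6), (np.int64(181), 61.8), (np.int64(182), 35.1), (np.int64(210), -27.4), (np.int64(211), -30.9), (np.int64(243), 20.7), (np.int64(244), 26.0), (np.int64(245), 25.0), (np.int64(267), -31.2), (np.int64(268), -34.7)]
near end of head top, tool frame [0.0342 0.0007 0.046 ]
```

Tilt is about 5°. I press the sweep lightly flat on the bay floor with a softer grip to square it in the hand, then tighten.

```bash
python3 -m crank '0.0235 0 0 0 0 0 1;0.0235 0 0.04 0 0 0 1;0.0235 0 0.065 0 0 0 1;0.0235 0 0.073 0 0 0 1;0.0235 0 0.075 0 0 0 1' 30
python3 -m crank '0 0 0.001 0 0 0 1;0 0 0.002 0 0 0 1;0 0 0.003 0 0 0 1;0 0 0.003 0 0 0 1;0 0 0.003 0 0 0 1' 20
python3 -m crank '0 0 0 0 0 0 1;0 0 0 0 0 0 1;0 0 0 0 0 0 1;0 0 0 0 0 0 1' 80
python3 -c "
from h import *
snap('wrist','w8.png')
im=cv2.imread('pics/w8.png');V=im.max(2)[160:290,270:282].mean(1)
d=np.diff(cv2.GaussianBlur(V.reshape(-1,1).astype(np.float32),(1,5),0).ravel());print([(int(i)+160,round(float(d[i]))) for i in sorted(np.argsort(-abs(d))[:14])])"
```

```text
clock: 10.25
tool_pos: [0.6007, -0.0491, 0.0845]
orientation: [[-0.996, -0.085, -0.003], [-0.085, 0.996, 0.001], [0.003, 0.001, -1.0]]
contact_force: [0.1, -0.7, -1.9]
width: 0.02
grip_force: 131.5
clock: 10.75
tool_pos: [0.6018, -0.051, 0.0833]
orientation: [[-0.997, -0.083, 0.001], [-0.083, 0.997, -0.0], [-0.001, -0.0, -1.0]]
contact_force: [0.8, 0.1, -2.4]
width: 0.0201
grip_force: 131.5
clock: 11.15
tool_pos: [0.6015, -0.0509, 0.0828]
orientation: [[-0.997, -0.083, -0.0], [-0.083, 0.997, -0.0], [0.0, -0.0, -1.0]]
contact_force: [0.3, 0.3, -1.3]
width: 0.0197
grip_force: 131.5
[(163, -28), (164, -32), (176, -40), (177, -27), (179, 41), (180, 62), (181, 62), (182, 36), (210, -34), (211, -27), (244, 26), (266, -26), (267, -37), (268, -26)]
```

```bash
python3 -m crank '0 0 0.002 0 0 0 1;0 0 0.004 0 0 0 1;0 0 0.006 0 0 0 1;0 0 0.006 0 0 0 1' 40
python3 -m crank '0 0 0.001 0 0 0 1;0 0 0.002 0 0 0 1;0 0 0.003 0 0 0 1;0 0 0.003 0 0 0 1'
python3 -c "
from h import *
snap('wrist','w9.png')
im=cv2.imread('pics/w9.png');V=im.max(2)[160:290,270:282].mean(1)
d=np.diff(cv2.GaussianBlur(V.reshape(-1,1).astype(np.float32),(1,5),0).ravel());print([(int(i)+160,round(float(d[i]))) for i in sorted(np.argsort(-abs(d))[:14])])"
```

```text
clock: 11.6
tool_pos: [0.6024, -0.0509, 0.0786]
orientation: [[-0.997, -0.083, 0.002], [-0.083, 0.997, -0.0], [-0.002, -0.001, -1.0]]
contact_force: [-2.1, 0.7, 9.0]
width: 0.0195
grip_force: 133.4
clock: 12.0
tool_pos: [0.6033, -0.0509, 0.0782]
orientation: [[-0.997, -0.083, 0.005], [-0.083, 0.997, -0.001], [-0.005, -0.001, -1.0]]
contact_force: [-4.2, 2.9, 22.9]
width: 0.0198
grip_force: 135.3
[(161, -27), (162, -32), (174, -27), (177, 42), (178, 60), (179, 60), (180, 37), (208, -22), (209, -26), (210, -27), (244, 23), (245, 26), (246, 23), (264, -23)]
```

The sweep slid and tilted in the grip, so I'll set it down here, open slightly, rise to the right height and regrip it square.

```bash
python3 -m crank '0 0 -0.006 0 0 0 1;0 0 -0.006 0 0 0 0.4;0 0 -0.006 0 0 0 0.1;0 0 -0.006 0 0 0 0.1;0 0 -0.006 0 0 0 0.1;0 0 -0.002 0 0 0 0.1;0 0 0.002 0 0 0 0.1;0 0 0.002 0 0 0 0.1'
python3 - <<'E'
from h import *
snap('wrist','w10.png'); print(sensors.state()['tool_pos'])
E
```

```text
clock: 12.85
tool_pos: [0.6009, -0.0507, 0.0707]
orientation: [[-0.997, -0.083, -0.002], [-0.083, 0.997, 0.0], [0.002, 0.001, -1.0]]
contact_force: [0.1, -0.6, -0.6]
width: 0.0383
grip_force: 0.0
[ 0.60111137 -0.05072705  0.07109385]
```

View pics/w10.png

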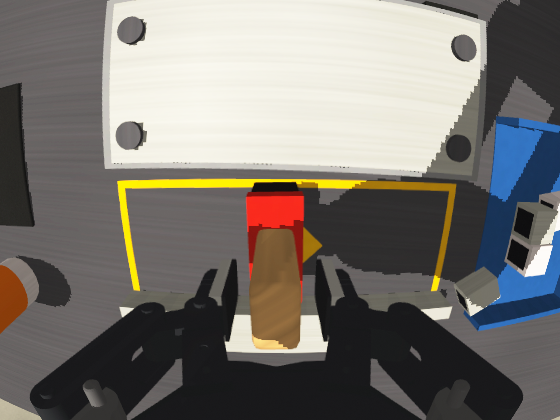

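The sweep now stands upright in the bay between the pads. Regripping at 87 mm.

```bash
python3 -m crank '0 0 -0.01 0 0 0 0.1;0 0 -0.016 0 0 0 0.1;0 0 -0.016 0 0 0 0.1;0 0 -0.016 0 0 0 1;0 0 -0.016 0 0 0 1;0 0 -0.016 0 0 0 1;0 0 -0.016 0 0 0 1;0 0 -0.016 0 0 0 1;0 0 -0.056 0 0 0 1;0 0 -0.086 0 0 0 1;0 0 -0.086 0 0 0 1' 80
python3 - <<'E'
from h import *
snap('wrist','w11.png'); s=sensors.state();print(bay(s['tool_pos']),s['tool_pos'])
im=cv2.imread('pics/w11.png');V=im.max(2)[160:290,270:282].mean(1)
d=np.diff(cv2.GaussianBlur(V.reshape(-1,1).astype(np.float32),(1,5),0).ravel());print([(int(i)+160,round(float(d[i]))) for i in sorted(np.argsort(-abs(d))[:14])])
go((*unbay((-.002,.09)),.157),94.6)
E
```

```text
clock: 14.0
tool_pos: [0.6041, -0.0515, 0.1621]
orientation: [[-0.997, -0.083, 0.008], [-0.083, 0.997, -0.002], [-0.007, -0.003, -1.0]]
contact_force: [0.8, 0.1, -1.7]
width: 0.0196
grip_force: 79.0
[-0.01867482 -0.00905204] [ 0.60271129 -0.05112059  0.15953607]
[(161, -34), (162, -51), (163, -38), (174, -23), (175, -31), (182, 27), (183, 40), (184, 28), (186, 33), (187, 46), (188, 30), (214, -24), (215, -37), (216, -30)]
shift [-0.017   0.099   0.0025] turn [-0.0013  0.0037  0.003 ] rows>= 2.0
```

```bash
python3 -m crank '-0.011 0.05 0 0 0 0 1;-0.011 0.099 0 0 0 0.003 1;-0.011 0.099 0 0 0 0.003 1;-0.011 0.099 0.04 0 0 0.003 1;-0.011 0.099 0.06 0 0 0.003 1;-0.011 0.099 0.068 0 0 0.003 1;-0.011 0.099 0.07 0 0 0.003 1;-0.011 0.099 0.07 0 0 0.003 1'
python3 - <<'E'
from h import *
s=sensors.state();print(bay(s['tool_pos']),s['tool_pos'])
E
```

```text
clock: 14.85
tool_pos: [0.602, 0.049, 0.0894]
orientation: [[-0.997, -0.081, -0.004], [-0.081, 0.997, 0.001], [0.004, 0.001, -1.0]]
contact_force: [-9.8, 0.8, 20.1]
width: 0.0196
grip_force: 82.2
[-0.01139514  0.09083419] [0.60195676 0.04902772 0.08943711]
```

```bash
python3 - <<'E'
from h import *
m=tooltf(); Ti=np.linalg.inv(m['T'])
def proj(p):
    c=(Ti@np.append(p,1))[:3]; x,y,z=c[0],-c[1],-c[2]; rr=np.hypot(x,y); th=np.arctan2(rr,z); return m['cx']+m['fx']*th*x/rr, m['cy']+m['fx']*th*y/rr
def sw(d,h,t):
    # d: sweep centre offset in tool x at grip, t: tilt about tool y (deg)
    a=np.radians(t); out=[]
    for sx,hz in((.037,0),(.037,.042),(.018,.042),(.018,.114),(-.018,.114)):
        x=sx; z=h-hz; X=d+x*np.cos(a)+z*np.sin(a); Z=-x*np.sin(a)+z*np.cos(a); out.append(round(proj((X,0,Z))[1],1))
    return out
for d in(0,-.003,-.006):
    for t in(-5,0,5): print(d,t,sw(d,.088,t))
print('w7-ish h=.079',[ (d,t,sw(d,.079,t)) for d in(0,-.004) for t in(-5,0,5)])
for f in('w3','w6','w7','w11'):
    im=cv2.imread(f'pics/{f}.png'); V=im.max(2)[155:335,268:284].mean(1)
    d=np.diff(cv2.GaussianBlur(V.reshape(-1,1).astype(np.float32),(1,5),0).ravel())
    print(f,[(i+155,round(float(d[i]))) for i in range(1,len(d)-1) if abs(d[i])>8 and abs(d[i])>=abs(d[i-1]) and abs(d[i])>=abs(d[i+1])])
im=cv2.imread('pics/w11.png')
print(im[165:330:5,276].tolist())
E
```

```text
0 -5 [np.float64(175.6), np.float64(182.1), np.float64(210.8), np.float64(244.3), np.float64(315.0)]
0 0 [np.float64(166.3), np.float64(176.7), np.float64(205.4), np.float64(250.4), np.float64(317.1)]
0 5 [np.float64(157.1), np.float64(171.6), np.float64(200.2), np.float64(256.6), np.float64(318.7)]
-0.003 -5 [np.float64(179.4), np.float64(186.6), np.float64(215.1), np.float64(250.5), np.float64(320.0)]
-0.003 0 [np.float64(170.1), np.float64(181.3), np.float64(209.8), np.float64(256.5), np.float64(322.0)]
-0.003 5 [np.float64(161.1), np.float64(176.3), np.float64(204.7), np.float64(262.7), np.float64(323.5)]
-0.006 -5 [np.float64(183.2), np.float64(191.1), np.float64(219.4), np.float64(256.6), np.float64(324.8)]
-0.006 0 [np.float64(174.0), np.float64(185.9), np.float64(214.2), np.float64(262.6), np.float64(326.7)]
-0.006 5 [np.float64(165.0), np.float64(181.0), np.float64(209.2), np.float64(268.7), np.float64(328.2)]
w7-ish h=.079 [(0, -5, [np.float64(176.8), np.float64(183.8), np.float64(213.7), np.float64(250.9), np.float64(324.8)]), (0, 0, [np.float64(168.2), np.float64(179.4), 
[... 678 characters left out ...]
[(168, 10), (172, 10), (176, -60), (180, 63), (211, -26), (244, 25), (268, -33), (319, -11)]
w11 [(156, 30), (162, -51), (175, -31), (183, 40), (187, 46), (215, -34), (315, 33), (324, -44)]
[[100, 101, 105], [98, 98, 103], [85, 84, 88], [16, 16, 16], [16, 21, 124], [30, 44, 251], [32, 44, 251], [31, 43, 250], [30, 43, 249], [30, 43, 249], [29, 41, 248], [54, 93, 127], [56, 95, 129], [55, 94, 126], [54, 94, 127], [55, 93, 126], [53, 89, 120], [51, 87, 118], [51, 87, 117], [51, 86, 117], [62, 106, 144], [61, 105, 143], [59, 100, 136], [59, 103, 139], [61, 103, 141], [61, 105, 142], [61, 105, 142], [60, 105, 142], [65, 110, 150], [59, 101, 138], [70, 123, 166], [130, 218, 249], [104, 128, 154]]
```

The far end is landing on the fence's top edge. I lift, then check the sweep's seat in the hand numerically.

```bash
cat >> h.py <<'E'
def seat(fn):
    im=snap('wrist',fn); V=im.max(2)[155:335,268:284].mean(1)
    d=np.diff(cv2.GaussianBlur(V.reshape(-1,1).astype(np.float32),(1,5),0).ravel())
    print('seat',[(i+155,round(float(d[i]))) for i in range(1,len(d)-1) if abs(d[i])>8 and abs(d[i])>=abs(d[i-1]) and abs(d[i])>=abs(d[i+1])])
E
python3 -m crank '0 0 -0.03 0 0 0 1;0 0 -0.05 0 0 0 1;0.02 -0.03 -0.05 0 0 0 1;0.02 -0.03 -0.05 0 0 0 1;0.02 -0.03 -0.05 0 0 0 1'
python3 - <<'E'
from h import *
seat('w12.png'); s=sensors.state();print(bay(s['tool_pos']),s['tool_pos'])
pieces('top2.png',lo=90)
E
```

```text
clock: 15.35
tool_pos: [0.5857, 0.0166, 0.1367]
orientation: [[-0.997, -0.078, -0.002], [-0.078, 0.997, 0.001], [0.002, 0.001, -1.0]]
contact_force: [0.3, 0.4, -1.6]
width: 0.0194
grip_force: 79.5
seat [(166, -14), (170, -36), (175, -21), (183, 38), (187, 43), (215, -29), (316, 39), (324, -45)]
[-0.02977074  0.06030784] [0.58608853 0.017126   0.13676822]
bay [-0.0123  0.0876] size 0.515 0.315 ang 88.3 px [226. 195.]
```

The seat is unchanged: the last contact was just the table (the grip is about 92 mm up now). Lowering to a better height.

```bash
python3 -m crank '-0.018 0.03 0 0 0 0 1;-0.018 0.03 0 0 0 0 1;-0.018 0.03 0.03 0 0 0 1;-0.018 0.03 0.04 0 0 0 1;-0.018 0.03 0.041 0 0 0 1;-0.018 0.03 0.041 0 0 0 1;-0.018 0.03 0.041 0 0 0 1'
python3 - <<'E'
from h import *
s=sensors.state();print(bay(s['tool_pos']),s['tool_pos'])
E
```

```text
clock: 16.15
tool_pos: [0.6031, 0.0484, 0.0978]
orientation: [[-0.997, -0.08, 0.002], [-0.08, 0.997, -0.0], [-0.002, -0.0, -1.0]]
contact_force: [-0.1, 0.7, -2.3]
width: 0.0198
grip_force: 79.5
[-0.0103493   0.09011696] [0.60305676 0.04839668 0.0977936 ]
```

```bash
python3 -m crank '0 0 0.003 0 0 0 1;-0.003 0 0.003 0 0 0 1;-0.006 0 0.003 0 0 0 1;-0.008 0 0.003 0 0 0 1;-0.008 0 0.003 0 0 0 1;-0.008 0 0.003 0 0 0 1'
python3 - <<'E'
from h import *
s=sensors.state();print(bay(s['tool_pos']),s['tool_pos'])
E
```

```text
clock: 16.75
tool_pos: [0.6103, 0.0492, 0.0938]
orientation: [[-0.997, -0.08, -0.0], [-0.08, 0.997, -0.0], [0.0, 0.0, -1.0]]
contact_force: [-0.3, 0.2, -1.6]
width: 0.0196
grip_force: 79.5
[-0.00305409  0.09034122] [0.61031048 0.04920529 0.09376334]
```

```bash
python3 -m crank '-0.001 0 0 0 0 0 1;-0.002 0 0 0 0 0 1;-0.003 0 0 0 0 0 1;-0.004 0 0 0 0 0 1;-0.004 0 0 0 0 0 1'
python3 - <<'E'
from h import *
s=sensors.state();print(bay(s['tool_pos']),s['tool_pos'])
E
```

```text
clock: 17.25
tool_pos: [0.6142, 0.0495, 0.0938]
orientation: [[-0.997, -0.08, -0.0], [-0.08, 0.997, 0.0], [0.0, 0.0, -1.0]]
contact_force: [-0.1, 0.0, -3.4]
width: 0.0197
grip_force: 79.6
[0.0008957  0.09033743] [0.61424785 0.04951827 0.09376265]
```

```bash
python3 -m crank '0 0.01 0 0 0 0 1;0 0.02 0 0 0 0 1;0 0.03 0 0 0 0 1;0 0.04 0 0 0 0 1;0 0.05 0 0 0 0 1;0 0.06 0 0 0 0 1;0 0.066 0 0 0 0 1;0 0.07 0 0 0 0 1;0 0.07 0 0 0 0 1'
python3 - <<'E'
from h import *
s=sensors.state();print(bay(s['tool_pos']),s['tool_pos'])
seat('w13.png')
E
```

```text
clock: 18.15
tool_pos: [0.6086, 0.1199, 0.0938]
orientation: [[-0.997, -0.081, -0.0], [-0.081, 0.997, 0.0], [0.0, 0.0, -1.0]]
contact_force: [-0.0, 0.1, -1.7]
width: 0.0198
grip_force: 79.6
[0.00089286 0.16097188] [0.60858022 0.11992497 0.09378188]
seat [(174, -22), (183, 39), (187, 41), (215, -33), (316, 37), (324, -44)]
```

```bash
python3 -m crank '-0.006 0 0 0 0 0 1;-0.012 0 0 0 0 0 1;-0.012 0.008 0 0 0 0 1;-0.012 0.016 0 0 0 0 1;-0.012 0.024 0 0 0 0 1;-0.012 0.027 0 0 0 0 1;-0.012 0.027 0 0 0 0 1'
python3 -m crank '0 -0.02 0 0 0 0 1;0 -0.02 -0.04 0 0 0 1;0 -0.02 -0.07 0 0 0 1;0 -0.07 -0.07 0 0 0 1;0 -0.12 -0.07 0 0 0 1;0 -0.17 -0.07 0 0 0 1;0 -0.22 -0.07 0 0 0 1;0 -0.24 -0.07 0 0 0 1;0 -0.24 -0.07 0 0 0 1'
python3 - <<'E'
from h import *
seat('w14.png')
im=snap('top','top3.png'); m=viewer.camera_model('top')
c=im[155:245,155:235].astype(int)
# non-blue bright blobs in the pan
H,S,V=cv2.split(cv2.cvtColor(im,cv2.COLOR_RGB2HSV)); g=((S<80)&(V>70)).astype(np.uint8)
k=np.zeros_like(g);k[160:240,164:250]=g[160:240,164:250]
for c in cv2.findContours(k,cv2.RETR_EXTERNAL,cv2.CHAIN_APPROX_NONE)[0]:
    if cv2.contourArea(c)<15: continue
    w=np.array([bay(pt('top',*q,.028,m)) for q in c[:,0].astype(float)]); print(cv2.contourArea(c),w.min(0).round(3),w.max(0).round(3))
cv2.imwrite('pics/crop3.png',cv2.resize(np.clip(im[140:250,150:290][:,:,::-1]*1.6,0,255).astype(np.uint8),None,fx=5,fy=5,interpolation=cv2.INTER_CUBIC))
E
```

```text
clock: 18.9
tool_pos: [0.6181, 0.1482, 0.0937]
orientation: [[-0.997, -0.081, -0.0], [-0.081, 0.997, 0.0], [0.0, 0.0, -1.0]]
contact_force: [-1.0, -0.3, -1.6]
width: 0.0195
grip_force: 79.6
clock: 19.8
tool_pos: [0.6376, -0.0958, 0.1636]
orientation: [[-0.997, -0.076, -0.0], [-0.076, 0.997, -0.001], [0.0, -0.001, -1.0]]
contact_force: [0.0, 0.2, -1.8]
width: 0.0195
grip_force: 79.7
seat [(175, -30), (183, 40), (187, 41), (216, -38), (314, 9), (318, 26), (324, -45)]
221.5 [-0.138  0.085] [-0.02   0.134]
355.5 [-0.13   0.134] [-0.011  0.226]
134.0 [-0.119  0.279] [0.036 0.322]
735.5 [-0.068  0.199] [0.053 0.303]
703.0 [0.032 0.075] [0.103 0.308]
```

```bash
cat >> h.py <<'E'
def ascii(fn,z,xs,ys,f):
    im=cv2.imread('pics/'+fn); m=viewer.camera_model('top'); Ti=np.linalg.inv(m['T'])
    hsv=cv2.cvtColor(im,cv2.COLOR_BGR2HSV)
    for x in xs:
        l=''
        for y in ys:
            w=unbay((x,y)); c=Ti@np.array([w[0],w[1],z,1]); u=m['cx']+m['fx']*c[0]/-c[2]; v=m['cy']-m['fy']*c[1]/-c[2]
            l+=f(*[int(q) for q in hsv[int(round(v)),int(round(u))]])
        print('%6.3f '%x,l)
E
python3 - <<'E'
from h import *
ascii('top3.png',.028,np.arange(.08,-.115,-.006),np.arange(.32,.11,-.004),lambda h,s,v:'b' if s>120 and 95<h<130 else ('#' if v>130 else ('+' if v>80 else '.')))
E
```

```text
0.080  ++++++++++++++++++++++++++++++++++++++...++++++######
 0.074  +++++++##++++#b++++#bb++##bb++##bbb++......++++######
 0.068  +++#bbbbbbbbbbbbbbbbbbbbbbbbbbbbbbbbb..........######
 0.062  +++bbbbbbbbbbbbbbbbbbbbbbbbbbbbbbbbbb..........++####
 0.056  +++bbbbbbbbbbbbbbbbbbbbbbbbbbbbbbbbbbb.........++++++
 0.050  +++bbbbbbbbbbbbbbbbb###########bbbbbb..........++++++
 0.044  +++bbbbbbbbbbbbbbbbb+#########+bbbbbbb.........++++++
 0.038  +++bbbbbbbbbbbbbbbbb+#########++bbbbbb.........+++...
 0.032  +++bbbbbbbbbbbbbbbbb+#########+bbbbbbb.........++....
 0.026  ++.bbbbbbbbbbbbbbbbbb+########+bbbbbbb.........+++...
 0.020  ++.bbbbbbbbbbbbbbbbbb########++bbbbbb..........+++...
 0.014  +++bbbbbbbbbbbbbbbbbb+#######++bbbbb+b..........++...
 0.008  +++bbbbbbbbbbbbbbbbbb+#######+b+bbbbbb.........++....
 0.002  ++++bbbbbbbbbbbbbbbbb########+.bbbbbbb.........++....
-0.004  ++++bbbbbbbbbbbbbbbbb+######+..bb+bbbb.........++....
-0.010  ++++bbbbbbbbbbbbbbbb++###++++++bbbbbbb+........+++...
-0.016  +++bbbbbbbbbbbbbbb#######++++..bb+bbbb#+++.....+++...
-0.022  +++bbbbbbbbb############+++++.bbbbbbbbb
[... 244 characters left out ...]
bbbb++++++++##....
-0.052  +++bb#############++++++bbbbbbbbbbbbbbb++++++++++++++
-0.058  ++.bb#########+bbbbbbbbbbbbbbbbbbbbbbb#+++++++...+++.
-0.064  ++++b++##++++++bbbbbbbbbbbbbbbbbbbbbbb#++++++........
-0.070  ++++bbbb+#bbbbbbbbbbbbbbbbbbbbbbbbbbbb#++++++........
-0.076  ++++bbbbbbbbbbbbbbbbbbbbbbbbbbbbbbbbbbb+++++.........
-0.082  ++++bbbbbbbbbbbbbbbbbbbbbbbbbbbbbbbbbb#++++..........
-0.088  +++bbbbbbbbbbbbbbbbbbbbbbbbbbbbbbbbbbb#+++...........
-0.094  +++bbbbbbbbbbbbbbbbbbbbbbbbbbbbbbbbbbb#+++...........
-0.100  ++++bbbbbbbbbbb+b+bbbbbbbbbbbbbbbbbbbbb++............
-0.106  ++.+bbbbbbbbbbbbbbbbbbbbbbbbbbbbbbbbbbb+............+
-0.112  +++.+bbbb++bbb...b.b...b++++++++++++++.............++
```

All five offcuts are in the pan, centres at bay y 0.215–0.28 against the 0.18 needed. Parking the sweep next.

```bash
python3 - <<'E'
from h import *
go((.558,-.332,.16),94.6);go((.558,-.332,.100),94.6)
E
```

```text
shift [ 0.0981 -0.2331  0.0033] turn [ 0.0012 -0.0005 -0.0013] rows>= 5.1
shift [ 0.098  -0.2332  0.0633] turn [ 0.0012 -0.0005 -0.0013] rows>= 5.2
```

```bash
python3 -m crank '0.02 -0.045 0 0 0 0 1;0.04 -0.09 0 0 0 0 1;0.06 -0.135 0 0 0 0 1;0.08 -0.18 0 0 0 0 1;0.098 -0.22 0 0 0 0 1;0.098 -0.233 0 0 0 0 1;0.098 -0.233 0 0 0 0 1;0.098 -0.233 0.04 0 0 0 1;0.098 -0.233 0.06 0 0 0 1;0.098 -0.233 0.063 0 0 0 1;0.098 -0.233 0.065 0 0 0 1;0.098 -0.233 0.065 0 0 0 1'
python3 -c "
from h import *
seat('w15.png')"
```

```text
clock: 21.1
tool_pos: [0.56, -0.3313, 0.1001]
orientation: [[-0.997, -0.082, 0.002], [-0.082, 0.997, -0.001], [-0.002, -0.001, -1.0]]
contact_force: [0.7, -0.2, -1.9]
width: 0.0194
grip_force: 79.8
seat [(174, -11), (183, 62), (215, -11), (317, 13)]
```

Lower until light contact.

```bash
python3 -m crank '0 0 0.001 0 0 0 1;0 0 0.002 0 0 0 1;0 0 0.003 0 0 0 1;0 0 0.004 0 0 0 1;0 0 0.004 0 0 0 1'
```

```text
clock: 21.65
tool_pos: [0.5585, -0.3322, 0.0946]
orientation: [[-0.997, -0.08, -0.0], [-0.08, 0.997, 0.0], [0.0, 0.0, -1.0]]
contact_force: [0.2, -0.8, -2.1]
width: 0.0193
grip_force: 79.8
```

```bash
python3 -m crank '0 0 0.001 0 0 0 1;0 0 0.002 0 0 0 1;0 0 0.002 0 0 0 1'
```

```text
clock: 21.95
tool_pos: [0.5586, -0.3323, 0.0928]
orientation: [[-0.997, -0.08, 0.0], [-0.08, 0.997, -0.0], [-0.0, -0.0, -1.0]]
contact_force: [0.3, -0.2, -1.5]
width: 0.0197
grip_force: 79.9
```

```bash
python3 -m crank '0 0 0.001 0 0 0 1;0 0 0.002 0 0 0 1;0 0 0.002 0 0 0 1'
```

```text
clock: 22.25
tool_pos: [0.5587, -0.3325, 0.0928]
orientation: [[-0.997, -0.08, 0.001], [-0.08, 0.997, -0.001], [-0.001, -0.001, -1.0]]
contact_force: [-3.9, 1.2, 9.4]
width: 0.0195
grip_force: 81.2
```

```bash
python3 -m crank '0 0 0.001 0 0 0 1;0 0 0.0015 0 0 0 1;0 0 0.0015 0 0 0 1'
```

```text
clock: 22.55
tool_pos: [0.5588, -0.3326, 0.0927]
orientation: [[-0.997, -0.08, 0.001], [-0.08, 0.997, -0.002], [-0.001, -0.002, -1.0]]
contact_force: [-5.6, 2.9, 16.8]
width: 0.0196
grip_force: 82.2
```

```bash
python3 -m crank '0 0 -0.003 0 0 0 1;0 0 -0.003 0 0 0 0.5;0 0 -0.003 0 0 0 0;0 0 -0.003 0 0 0 -0.5;0 0 -0.003 0 0 0 -1;0 0 -0.003 0 0 0 -1;0 0 -0.003 0 0 0 -1;0 0 -0.03 0 0 0 -1;0 0 -0.07 0 0 0 -1;0 0 -0.11 0 0 0 -1;0 0 -0.15 0 0 0 -1;0 0 -0.15 0 0 0 -1'
python3 - <<'E'
from h import *
im=snap('wrist','w16.png')[:,:,::-1].copy(); m=viewer.camera_model('wrist')
H,S,V=cv2.split(cv2.cvtColor(im,cv2.COLOR_BGR2HSV)); red=(((H<8)|(H>172))&(S>150)&(V>80)).astype(np.uint8)
c=max(cv2.findContours(red,cv2.RETR_EXTERNAL,cv2.CHAIN_APPROX_NONE)[0],key=cv2.contourArea); print(cv2.boundingRect(c))
print(cv2.minAreaRect(np.array([pt('wrist',*q,.046,m)[:2] for q in c[:,0].astype(float)],np.float32)))
mk=((V<55)).astype(np.uint8); mk[290:]=0
c=max(cv2.findContours(mk,cv2.RETR_EXTERNAL,cv2.CHAIN_APPROX_NONE)[0],key=cv2.contourArea); print(cv2.boundingRect(c))
print(cv2.minAreaRect(np.array([pt('wrist',*q,.004,m)[:2] for q in cv2.convexHull(c)[:,0].astype(float)],np.float32)))
snap('top','top4.png')
pieces(box=(225,195,345,255))
E
```

```text
clock: 23.75
tool_pos: [0.5612, -0.3342, 0.2468]
orientation: [[-0.997, -0.08, 0.01], [-0.08, 0.997, -0.008], [-0.009, -0.009, -1.0]]
contact_force: [0.4, -0.4, -0.3]
width: 0.0857
grip_force: 0.0
(264, 152, 32, 66)
((0.5627603530883789, -0.3295785188674927), (0.07504352927207947, 0.034926507622003555), 5.458284854888916)
(238, 126, 89, 100)
((0.5615553855895996, -0.32692751288414), (0.12637078762054443, 0.1081438958644867), 4.202673435211182)
bay [-0.1401 -0.0293] size 0.069 0.115 ang 46.2 px [297. 229.]
bay [-0.1137  0.0504] size 0.088 0.099 ang 4.2 px [260. 222.]
```

The sweep stands upright on the mat, about 3 mm off centre. The block comes next; I set up pose measurement from the scene camera, which sees it without the arm in the way.

```bash
cat >> h.py <<'E'
def block(fn='sb.png',cam='scene',lo=120):
    im=snap(cam,fn); m=viewer.camera_model(cam); H,S,V=cv2.split(cv2.cvtColor(im,cv2.COLOR_RGB2HSV))
    g=((S<70)&(V>lo)).astype(np.uint8); best=None
    for c in cv2.findContours(g,cv2.RETR_EXTERNAL,cv2.CHAIN_APPROX_NONE)[0]:
        if cv2.contourArea(c)<300: continue
        w=np.array([bay(pt(cam,*q,.075,m)) for q in c[:,0].astype(float)],np.float32)
        (x,y),(a,b),t=cv2.minAreaRect(w)
        if a>b: a,b,t=b,a,t-90
        t=(t+90)%180-90
        if abs(y)<.1 and x<.03 and b<.3: print('BLOCK bay',round(x,4),round(y,4),'size',round(a,3),round(b,3),'yaw',round(t,2),'area',cv2.contourArea(c))
def push(side,x,y,yaw,dyaw,c=.055,n=8,lat=.087,z=.042,back=.0):
    """tool rows (from now) following bumper `side` (+1 left) while block turns by dyaw deg about the other end"""
    from scipy.spatial.transform import Rotation as Ro
    s=sensors.state(); R=np.array(s['orientation']); p=np.array(s['tool_pos']); th=np.radians(yaw)
    C=np.array([x,y])+R2(th)@np.array([0,-side*c])
    for i in range(n+1):
        a=th+np.radians(dyaw)*i/n
        q=C+R2(a)@np.array([-.062-(back if i==0 else 0),side*(lat+c)]); w=unbay(q)
        t=BYAW+a+np.pi/2; yv=np.array([np.cos(t),np.sin(t),0]); zv=np.array([0,0,-1.]); G=np.c_[np.cross(yv,zv),yv,zv]
        print(i,'%.3f %.3f %.3f'%tuple(R.T@(np.array([*w,z])-p)),'turn %.3f'%Ro.from_matrix(R.T@G).as_rotvec()[2])
E
python3 - <<'E'
from h import *
block()
im=cv2.imread('pics/sb.png')
print(viewer.camera_model('wrist')['T'][:3,3])
push(1,-.116,0,-.5,-11,back=.02)
print(bay(sensors.state()['tool_pos']))
E
```

```text
BLOCK bay -0.1396 -0.0279 size 0.071 0.118 yaw 42.36 area 907.5
BLOCK bay -0.1136 0.0544 size 0.093 0.098 yaw -1.43 area 826.0
BLOCK bay -0.5067 0.0295 size 0.143 0.26 yaw -55.67 area 1172.0
[ 0.48245788 -0.33740459  0.39517722]
0 0.111 0.372 0.197 turn 0.009
1 0.088 0.374 0.197 turn 0.033
2 0.084 0.375 0.197 turn 0.057
3 0.081 0.376 0.197 turn 0.081
4 0.077 0.377 0.197 turn 0.105
5 0.074 0.379 0.197 turn 0.129
6 0.070 0.380 0.197 turn 0.153
7 0.067 0.380 0.197 turn 0.177
8 0.063 0.381 0.197 turn 0.201
[-0.08569676 -0.28508159]
```

```bash
python3 - <<'E'
import re
s=open('h.py').read()
a=s.index('def block'); b=s.index('def push')
s=s[:a]+'''def block(fn='sb.png',cam='scene',lo=120):
    im=snap(cam,fn); m=viewer.camera_model(cam); H,S,V=cv2.split(cv2.cvtColor(im,cv2.COLOR_RGB2HSV))
    g=((S<70)&(V>lo)).astype(np.uint8); P=[]
    for c in cv2.findContours(g,cv2.RETR_EXTERNAL,cv2.CHAIN_APPROX_NONE)[0]:
        if cv2.contourArea(c)<60: continue
        w=np.array([bay(pt(cam,*q,.075,m)) for q in c[:,0].astype(float)],np.float32)
        if abs(w[:,1]).max()<.16 and w[:,0].max()<.075 and w[:,0].min()>-.22: P.append(w)
    (x,y),(a,b),t=cv2.minAreaRect(np.vstack(P))
    if a>b: a,b,t=b,a,t-90
    print('BLOCK bay',round(x,4),round(y,4),'size',round(a,3),round(b,3),'yaw',round((t+90)%180-90,2),[len(q) for q in P])
'''+s[b:]
open('h.py','w').write(s)
E
python3 -m crank '0.04 0.04 0 0 0 0 1;0.08 0.08 0 0 0 0 1;0.121 0.12 0 0 0 0 1;0.121 0.17 0 0 0 0 1;0.121 0.22 0 0 0 0.01 1;0.121 0.27 0 0 0 0.01 1;0.121 0.32 0 0 0 0.01 1;0.121 0.372 0 0 0 0.01 1;0.121 0.372 0 0 0 0.01 1;0.121 0.372 0.05 0 0 0.01 1;0.121 0.372 0.1 0 0 0.01 1;0.121 0.372 0.15 0 0 0.01 1;0.121 0.372 0.18 0 0 0.01 1;0.121 0.372 0.197 0 0 0.01 1;0.121 0.372 0.197 0 0 0.01 1' 60
python3 - <<'E'
from h import *
block('sb1.png'); block('tb1.png','top')
s=sensors.state();print(bay(s['tool_pos']),s['tool_pos'],s['joints'])
push(1,-.116,0,-.5,-11,back=.02)
E
```

```text
clock: 25.45
tool_pos: [0.4045, 0.0297, 0.039]
orientation: [[-0.998, -0.07, -0.009], [-0.07, 0.998, 0.002], [0.009, 0.002, -1.0]]
contact_force: [0.2, -0.5, 1.6]
width: -0.0002
grip_force: 0.0
BLOCK bay -0.116 0.0033 size 0.094 0.204 yaw -1.7 [234]Traceback (most recent call last):
  File "<stdin>", line 2, in <module>
  File "h.py", line 62, in block
    (x,y),(a,b),t=cv2.minAreaRect(np.vstack(P))
                                  ~~~~~~~~~^^^
    return _nx.concatenate(arrs, 0, dtype=dtype, casting=casting)
           ~~~~~~~~~~~~~~~^^^^^^^^^^^^^^^^^^^^^^^^^^^^^^^^^^^^^^^
ValueError: need at least one array to concatenate
```

```bash
python3 - <<'E'
from h import *
im=cv2.imread('pics/sb1.png');m=viewer.camera_model('scene');H,S,V=cv2.split(cv2.cvtColor(im,cv2.COLOR_BGR2HSV))
g=((S<70)&(V>120)).astype(np.uint8)
for c in cv2.findContours(g,cv2.RETR_EXTERNAL,cv2.CHAIN_APPROX_NONE)[0]:
    if cv2.contourArea(c)<300: continue
    for z in(.028,):
        w=np.array([bay(pt('scene',*q,z,m)) for q in c[:,0].astype(float)],np.float32); print(cv2.minAreaRect(w))
g=((H>15)&(H<32)&(S>120)&(V>110)).astype(np.uint8)
for c in cv2.findContours(g,cv2.RETR_EXTERNAL,cv2.CHAIN_APPROX_NONE)[0]:
    if cv2.contourArea(c)<20: continue
    w=np.array([bay(pt('scene',*q,0,m)) for q in c[:,0].astype(float)],np.float32); print('y',cv2.minAreaRect(w))
s=sensors.state();print(bay(s['tool_pos']),s['tool_pos'],s['joints'])
push(1,-.116,0.001,-1,-11,back=.02)
E
```

```text
((0.31779372692108154, -0.3557957112789154), (0.13471826910972595, 0.024540087208151817), 78.58587646484375)
((0.09111875295639038, -0.00031691789627075195), (0.26890453696250916, 0.050980664789676666), 89.7422103881836)
((0.0005324706435203552, -0.2877557575702667), (0.07660280168056488, 0.056747257709503174), 5.548585414886475)
((0.050144847482442856, 0.001677200198173523), (0.27421772480010986, 0.020964447408914566), 89.25138854980469)
((-0.014499343931674957, 0.23786859214305878), (0.07727904617786407, 0.15554696321487427), 55.620323181152344)
((-0.15073230862617493, 0.006743766367435455), (0.21330542862415314, 0.0984368622303009), 88.30145263671875)
((-0.2659072279930115, 0.7954936027526855), (0.10961122810840607, 0.309856116771698), 62.554847717285156)
((-0.5970429182052612, 0.029750343412160873), (0.21543876826763153, 0.11462223529815674), 5.120509147644043)
((-0.5737990736961365, -0.5728440284729004), (0.08066855370998383, 0.5046399235725403), 86.1082992553711)
((-0.7307368516921997, 0.18356996774673462), (0.13521873950958252, 0.13524076342582703), 73.77517700195312)
((-0.882
[... 748 characters left out ...]
), 81.90850067138672)
y ((-0.6679039001464844, 1.0162408351898193), (0.12411727756261826, 0.030422477051615715), 78.14556884765625)
y ((-0.9044657945632935, -0.12248994410037994), (0.061079010367393494, 0.03570033982396126), 78.14732360839844)
[-0.20692393  0.08660409] [0.40739704 0.02913005 0.041742  ] [-2.03361839e-01  2.27385530e-01  2.08439069e+00  3.26859375e-05
  8.32388300e-01 -1.84427473e+00]
0 -0.010 0.003 -0.000 turn 0.007
1 -0.034 0.004 -0.000 turn 0.031
2 -0.037 0.006 -0.000 turn 0.055
3 -0.041 0.007 -0.000 turn 0.079
4 -0.044 0.008 -0.000 turn 0.103
5 -0.048 0.009 -0.000 turn 0.127
6 -0.051 0.010 -0.000 turn 0.151
7 -0.055 0.011 -0.000 turn 0.175
8 -0.059 0.012 -0.000 turn 0.199
```

First push on the left bumper.

```bash
python3 -m crank '-0.01 0.003 0 0 0 0.01 1;-0.022 0.003 0 0 0 0.02 1;-0.03 0.004 0 0 0 0.03 1;-0.034 0.004 0 0 0 0.03 1;-0.037 0.006 0 0 0 0.055 1;-0.041 0.007 0 0 0 0.08 1;-0.044 0.008 0 0 0 0.1 1;-0.048 0.009 0 0 0 0.125 1;-0.051 0.01 0 0 0 0.15 1;-0.055 0.011 0 0 0 0.175 1;-0.059 0.012 0 0 0 0.2 1;-0.062 0.013 0 0 0 0.21 1;-0.062 0.013 0 0 0 0.21 1'
python3 - <<'E'
from h import *
s=sensors.state();print(bay(s['tool_pos']),s['contact_force'])
block('sb2.png')
E
```

```text
clock: 26.85
tool_pos: [0.4658, 0.0473, 0.0419]
orientation: [[-0.99, 0.139, -0.008], [0.139, 0.99, 0.001], [0.008, 0.0, -1.0]]
contact_force: [-9.4, 1.6, 5.5]
width: 0.0004
grip_force: 5.0
[-0.1472085   0.10006003] [-9.37759263  1.64099758  5.47370466]
BLOCK bay -0.1064 0.0032 size 0.094 0.204 yaw -12.97 [237]
```

Yaw is now about −12.3° with the left corner ahead. Backing off and crossing behind the block to the right bumper.

```bash
python3 - <<'E'
from h import *
push(-1,-.1064,.0017,-12.4,24,c=.05,n=12,back=.02)
E
```

```text
0 0.020 -0.174 0.000 turn -0.004
1 -0.004 -0.176 -0.000 turn -0.038
2 -0.009 -0.178 -0.000 turn -0.073
3 -0.014 -0.180 -0.000 turn -0.108
4 -0.019 -0.182 -0.000 turn -0.143
5 -0.024 -0.183 -0.000 turn -0.178
6 -0.029 -0.184 -0.000 turn -0.213
7 -0.035 -0.185 -0.000 turn -0.248
8 -0.040 -0.186 -0.000 turn -0.283
9 -0.045 -0.187 -0.000 turn -0.318
10 -0.050 -0.187 -0.001 turn -0.353
11 -0.056 -0.187 -0.001 turn -0.388
12 -0.061 -0.187 -0.001 turn -0.422
```

```bash
python3 -m crank '0.02 0 0 0 0 0 1;0.03 -0.03 0 0 0 0 1;0.03 -0.07 0 0 0 0 1;0.03 -0.11 0 0 0 0 1;0.03 -0.15 0 0 0 0 1;0.03 -0.174 0 0 0 0 1;0.02 -0.174 0 0 0 0 1;0.008 -0.176 0 0 0 -0.01 1;0 -0.176 0 0 0 -0.02 1;-0.004 -0.176 0 0 0 -0.04 1;-0.009 -0.178 0 0 0 -0.07 1;-0.014 -0.18 0 0 0 -0.105 1;-0.019 -0.182 0 0 0 -0.14 1;-0.024 -0.183 0 0 0 -0.175 1;-0.029 -0.184 0 0 0 -0.21 1;-0.035 -0.185 0 0 0 -0.245 1;-0.04 -0.186 0 0 0 -0.28 1;-0.045 -0.187 0 0 0 -0.315 1;-0.05 -0.187 0 0 0 -0.35 1;-0.056 -0.187 0 0 0 -0.385 1'
python3 - <<'E'
from h import *
block('sb3.png')
E
```

```text
clock: 28.9
tool_pos: [0.4962, -0.1451, 0.0417]
orientation: [[-0.969, -0.248, -0.007], [-0.248, 0.969, 0.001], [0.007, 0.003, -1.0]]
contact_force: [-10.4, -3.6, 3.9]
width: 0.0
grip_force: 5.5
BLOCK bay -0.0835 0.0037 size 0.092 0.202 yaw 7.9 [228]
```

```bash
python3 -m crank '-0.004 0.001 0 0 0 -0.03 1;-0.008 0.001 0 0 0 -0.05 1;-0.01 0.002 0 0 0 -0.06 1;-0.01 0.002 0 0 0 -0.06 1'
python3 - <<'E'
from h import *
block('sb4.png')
E
```

```text
clock: 29.35
tool_pos: [0.5075, -0.1424, 0.0419]
orientation: [[-0.953, -0.304, -0.003], [-0.304, 0.953, -0.002], [0.004, -0.001, -1.0]]
contact_force: [-6.8, -7.6, -0.1]
width: -0.0002
grip_force: 3.8
BLOCK bay -0.0784 0.0069 size 0.09 0.203 yaw 13.0 [158, 54]
```

```bash
python3 - <<'E'
from h import *
push(1,-.0784,.005,13.2,-25.5,c=.06,n=13,back=.02)
E
```

```text
0 0.019 0.172 -0.000 turn -0.002
1 -0.006 0.174 -0.000 turn 0.032
2 -0.011 0.176 -0.000 turn 0.066
3 -0.017 0.178 -0.000 turn 0.101
4 -0.022 0.179 -0.000 turn 0.135
5 -0.027 0.181 -0.000 turn 0.169
6 -0.033 0.182 -0.000 turn 0.203
7 -0.038 0.183 -0.000 turn 0.238
8 -0.043 0.183 -0.000 turn 0.272
9 -0.049 0.184 -0.000 turn 0.306
10 -0.054 0.184 -0.000 turn 0.340
11 -0.060 0.185 -0.001 turn 0.375
12 -0.065 0.185 -0.001 turn 0.409
13 -0.071 0.185 -0.001 turn 0.443
```

```bash
python3 -m crank '0.02 0 0 0 0 0 1;0.03 0.04 0 0 0 0 1;0.03 0.08 0 0 0 0 1;0.03 0.12 0 0 0 0 1;0.03 0.172 0 0 0 0 1;0.02 0.172 0 0 0 0 1;0.005 0.174 0 0 0 0.02 1;-0.003 0.174 0 0 0 0.03 1;-0.011 0.176 0 0 0 0.065 1;-0.017 0.178 0 0 0 0.1 1;-0.022 0.179 0 0 0 0.135 1;-0.027 0.181 0 0 0 0.17 1;-0.033 0.182 0 0 0 0.2 1;-0.038 0.183 0 0 0 0.235 1;-0.043 0.183 0 0 0 0.27 1;-0.049 0.184 0 0 0 0.305 1;-0.054 0.184 0 0 0 0.34 1;-0.06 0.185 0 0 0 0.375 1;-0.065 0.185 0 0 0 0.41 1;-0.068 0.185 0 0 0 0.425 1'
python3 - <<'E'
from h import *
block('sb5.png')
E
```

```text
clock: 31.4
tool_pos: [0.5131, 0.0561, 0.0412]
orientation: [[-0.993, 0.119, -0.01], [0.119, 0.993, 0.001], [0.01, -0.0, -1.0]]
contact_force: [-13.1, 0.6, 7.7]
width: 0.0002
grip_force: 6.3
BLOCK bay -0.0584 0.0059 size 0.094 0.202 yaw -11.61 [243]
```

Three swings are done (left, right, left) and the centre is at x ≈ −0.058. Right again:

```bash
python3 - <<'E'
from h import *
push(-1,-.0584,.0042,-11.2,23,c=.057,n=11,back=.02)
E
```

```text
0 0.022 -0.178 -0.001 turn -0.004
1 -0.003 -0.180 -0.001 turn -0.041
2 -0.009 -0.182 -0.001 turn -0.077
3 -0.014 -0.184 -0.001 turn -0.114
4 -0.020 -0.186 -0.001 turn -0.150
5 -0.025 -0.187 -0.001 turn -0.187
6 -0.031 -0.188 -0.001 turn -0.223
7 -0.036 -0.189 -0.001 turn -0.260
8 -0.042 -0.190 -0.001 turn -0.296
9 -0.048 -0.190 -0.001 turn -0.333
10 -0.054 -0.191 -0.001 turn -0.369
11 -0.059 -0.191 -0.001 turn -0.406
```

```bash
python3 -m crank '0.02 0 0 0 0 0 1;0.03 -0.04 0 0 0 0 1;0.03 -0.08 0 0 0 0 1;0.03 -0.13 0 0 0 0 1;0.03 -0.178 0 0 0 0 1;0.02 -0.178 0 0 0 0 1;0.008 -0.18 0 0 0 -0.02 1;0 -0.18 0 0 0 -0.03 1;-0.004 -0.18 0 0 0 -0.04 1;-0.009 -0.182 0 0 0 -0.077 1;-0.014 -0.184 0 0 0 -0.114 1;-0.02 -0.186 0 0 0 -0.15 1;-0.025 -0.187 0 0 0 -0.187 1;-0.031 -0.188 0 0 0 -0.223 1;-0.036 -0.189 0 0 0 -0.26 1;-0.042 -0.19 0 0 0 -0.296 1;-0.048 -0.19 0 0 0 -0.333 1;-0.054 -0.191 0 0 0 -0.37 1;-0.058 -0.191 0 0 0 -0.4 1;-0.06 -0.191 0 0 0 -0.406 1'
python3 - <<'E'
from h import *
block('sb6.png')
E
```

```text
clock: 33.45
tool_pos: [0.552, -0.1399, 0.0414]
orientation: [[-0.958, -0.288, -0.007], [-0.288, 0.958, 0.001], [0.006, 0.003, -1.0]]
contact_force: [-10.8, -3.2, 5.0]
width: -0.0001
grip_force: 5.4
BLOCK bay -0.0298 0.009 size 0.088 0.203 yaw 9.88 [160, 57]
```

```bash
python3 - <<'E'
from h import *
push(1,-.0298,.007,10.2,-16.5,c=.058,n=8,back=.02)
E
```

```text
0 0.013 0.178 -0.000 turn 0.034
1 -0.013 0.180 -0.000 turn 0.070
2 -0.018 0.181 -0.000 turn 0.106
3 -0.024 0.183 -0.000 turn 0.142
4 -0.029 0.184 -0.000 turn 0.178
5 -0.035 0.185 -0.000 turn 0.214
6 -0.040 0.186 -0.000 turn 0.250
7 -0.046 0.187 -0.000 turn 0.286
8 -0.051 0.188 -0.000 turn 0.322
```

```bash
python3 -m crank '0.02 0 0 0 0 0 1;0.03 0.04 0 0 0 0 1;0.03 0.08 0 0 0 0 1;0.03 0.13 0 0 0 0 1;0.03 0.178 0 0 0 0.03 1;0.013 0.178 0 0 0 0.035 1;0 0.179 0 0 0 0.05 1;-0.008 0.18 0 0 0 0.06 1;-0.013 0.18 0 0 0 0.07 1;-0.018 0.181 0 0 0 0.106 1;-0.024 0.183 0 0 0 0.142 1;-0.029 0.184 0 0 0 0.178 1;-0.035 0.185 0 0 0 0.214 1;-0.04 0.186 0 0 0 0.25 1;-0.046 0.187 0 0 0 0.286 1;-0.05 0.188 0 0 0 0.31 1'
python3 - <<'E'
from h import *
block('sb7.png')
E
```

```text
clock: 35.1
tool_pos: [0.5456, 0.0535, 0.041]
orientation: [[-1.0, 0.023, -0.009], [0.023, 1.0, 0.0], [0.009, 0.0, -1.0]]
contact_force: [-10.1, -0.4, 4.7]
width: 0.0001
grip_force: 5.2
BLOCK bay -0.0161 0.0066 size 0.094 0.203 yaw -6.72 [250]
```

```bash
python3 - <<'E'
from h import *
push(-1,-.0161,.005,-6.2,10,c=.058,n=5,back=.02)
E
```

```text
0 0.022 -0.176 -0.001 turn 0.003
1 -0.003 -0.178 -0.001 turn -0.031
2 -0.008 -0.180 -0.001 turn -0.066
3 -0.013 -0.182 -0.001 turn -0.101
4 -0.018 -0.183 -0.001 turn -0.136
5 -0.024 -0.185 -0.001 turn -0.171
```

```bash
python3 -m crank '0.02 0 0 0 0 0 1;0.03 -0.04 0 0 0 0 1;0.03 -0.08 0 0 0 0 1;0.03 -0.13 0 0 0 0 1;0.03 -0.176 0 0 0 0 1;0.02 -0.176 0 0 0 0 1;0.008 -0.177 0 0 0 -0.02 1;0 -0.178 0 0 0 -0.03 1;-0.004 -0.178 0 0 0 -0.04 1;-0.008 -0.18 0 0 0 -0.066 1;-0.013 -0.182 0 0 0 -0.1 1;-0.018 -0.183 0 0 0 -0.136 1;-0.024 -0.185 0 0 0 -0.17 1;-0.026 -0.185 0 0 0 -0.17 1;-0.026 -0.185 0 0 0 -0.17 1'
python3 - <<'E'
from h import *
block('sb8.png')
E
```

```text
clock: 36.65
tool_pos: [0.5646, -0.1307, 0.0413]
orientation: [[-0.988, -0.151, -0.014], [-0.151, 0.989, 0.002], [0.014, 0.004, -1.0]]
contact_force: [-20.3, -4.3, 12.3]
width: 0.0
grip_force: 10.4
BLOCK bay -0.0043 0.0087 size 0.091 0.203 yaw 2.4 [253]
```

```bash
python3 - <<'E'
from h import *
push(1,-.0043,.007,2.8,-3,c=.085,n=3,back=.02)
E
```

```text
0 0.015 0.177 0.000 turn 0.022
1 -0.008 0.177 -0.000 turn 0.040
2 -0.011 0.178 -0.000 turn 0.057
3 -0.014 0.179 -0.000 turn 0.075
```

```bash
python3 -m crank '0.02 0 0 0 0 0 1;0.03 0.04 0 0 0 0 1;0.03 0.08 0 0 0 0 1;0.03 0.13 0 0 0 0 1;0.03 0.177 0 0 0 0.02 1;0.015 0.177 0 0 0 0.03 1;0.004 0.177 0 0 0 0.04 1;-0.003 0.177 0 0 0 0.04 1;-0.008 0.177 0 0 0 0.045 1;-0.011 0.178 0 0 0 0.06 1;-0.014 0.179 0 0 0 0.075 1;-0.016 0.179 0 0 0 0.075 1;-0.016 0.179 0 0 0 0.075 1'
python3 - <<'E'
from h import *
block('sb9.png')
E
```

```text
clock: 38.0
tool_pos: [0.551, 0.0465, 0.041]
orientation: [[-0.997, -0.073, -0.02], [-0.073, 0.997, 0.0], [0.02, 0.002, -1.0]]
contact_force: [-25.2, -1.2, 19.0]
width: 0.0005
grip_force: 13.0
BLOCK bay -0.0019 0.0054 size 0.094 0.206 yaw -0.84 [249]
```

The contact force rose as the block came flush. I back off, lift clear, and check everything.

```bash
python3 -m crank '0.02 0 0 0 0 0 1;0.04 0 0 0 0 0 1;0.06 0 0 0 0 0 1;0.06 0 -0.05 0 0 0 1;0.06 0 -0.1 0 0 0 1;0.06 0 -0.15 0 0 0 1;0.08 0.02 -0.2 0 0 0 1;0.08 0.02 -0.2 0 0 0 1;0.08 0.02 -0.2 0 0 0 1'
python3 - <<'E'
from h import *
block('sb10.png')
im=snap('top','top5.png')
ascii('top5.png',.075,np.arange(.11,-.06,-.008),np.arange(.15,-.151,-.006),lambda h,s,v:'#' if s<75 and v>120 else '.')
ascii('top5.png',.028,np.arange(.08,-.11,-.01),np.arange(.32,.15,-.005),lambda h,s,v:'b' if s>120 and 95<h<130 else ('#' if v>130 else '.'))
H,S,V=cv2.split(cv2.cvtColor(im,cv2.COLOR_RGB2HSV)); m=viewer.camera_model('top')
for n,mk,z in(('red',((H<8)|(H>172))&(S>150)&(V>80),.042),('wood',(H>8)&(H<22)&(S>60)&(V>110),.114)):
    k=np.zeros_like(H);k[170:235,355:415]=mk[170:235,355:415]
    c=max(cv2.findContours(k,cv2.RETR_EXTERNAL,cv2.CHAIN_APPROX_NONE)[0],key=cv2.contourArea);print(n,cv2.minAreaRect(np.array([pt('top',*q,z,m)[:2] for q in c[:,0].astype(float)],np.float32)))
cv2.imwrite('pics/fin.png',cv2.resize(im[130:250,150:420][:,:,::-1],None,fx=2.9,fy=2.9,interpolation=cv2.INTER_CUBIC))
E
```

```text
clock: 38.95
tool_pos: [0.4802, 0.0606, 0.2442]
orientation: [[-0.997, -0.072, 0.005], [-0.072, 0.997, -0.0], [-0.005, -0.001, -1.0]]
contact_force: [-0.6, -0.6, -0.8]
width: -0.0002
grip_force: 0.0
BLOCK bay -0.002 0.0079 size 0.094 0.204 yaw -0.93 [249]
 0.110  ...................................................
 0.102  ...................................................
 0.094  ...................................................
 0.086  ...................................................
 0.078  ...############################################....
 0.070  ...############################################....
 0.062  ....######.############################.#######....
 0.054  ######......#####.#####################.#######....
 0.046  #################..############################....
 0.038  ##############.##.#############################....
 0.030  ##############.##.############################.....
 0.022  ##############.#######################.###....#....
 0.014  #############..#.########################...#......
 0.006  #############.##.########################.....#....
-0.0
[... 818 characters left out ...]
#
 0.000  ...bbbbbb###.###..################
-0.010  ...bbbbb###..##...################
-0.020  ...bbbbb##..###...################
-0.030  ...bbbbb##..##..........#.#..#####
-0.040  ...b######.###...................#
-0.050  ...b#####..##.....................
-0.060  ...b#####.##......................
-0.070  ...bb.###.##......bbbbb...........
-0.080  ....b.##.###......bbbbb...........
-0.090  ...b..##.##.......bbbbb...........
-0.100  .....##..##.......bbbbbbbbbbbb....
red ((0.5659142732620239, -0.3324219584465027), (0.07865352928638458, 0.039941102266311646), 6.8339996337890625)
wood ((0.5638841986656189, -0.3323184847831726), (0.044316310435533524, 0.028494853526353836), 8.62127685546875)
```

View pics/fin.png

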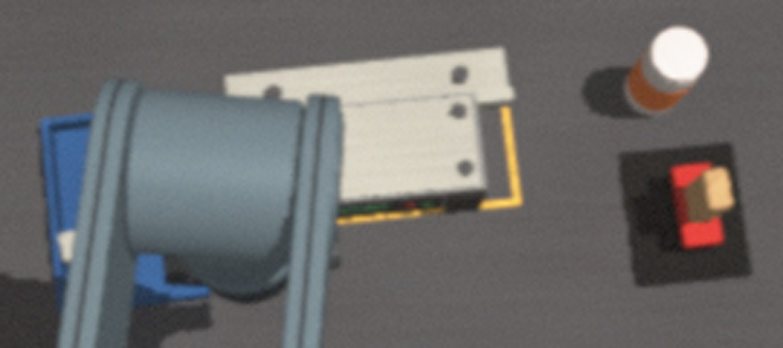

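The picture shows the block flat on the fence between the lines and the sweep upright on its mat, with the arm hiding the pan. I check the pan in the scene view.

```bash
python3 - <<'E'
from h import *
im=cv2.imread('pics/sb10.png'); m=viewer.camera_model('scene'); Ti=np.linalg.inv(m['T']); hsv=cv2.cvtColor(im,cv2.COLOR_BGR2HSV)
for x in np.arange(.08,-.11,-.008):
    l=''
    for y in np.arange(.32,.11,-.005):
        w=unbay((x,y)); c=Ti@np.array([w[0],w[1],.028,1]); u=m['cx']+m['fx']*c[0]/-c[2]; v=m['cy']-m['fy']*c[1]/-c[2]
        h,s,q=[int(k) for k in hsv[int(round(v)),int(round(u))]]; l+='b' if s>110 and 95<h<130 else('#' if q>115 and s<80 else '.')
    print('%6.3f'%x,l)
E
```

```text
0.080 ...bbbbbbbbbbbbbbbbbbbbbbbbbbbb.......####
 0.072 ..bbbbbbbbbbbbbbbbbbbbbbbbbbbbb.......####
 0.064 ..bbbbbbbbbbbbbbbb.......bbbbbbb..........
 0.056 ..bbbbbbbbbbbbbbb.######.bbbbbbb.....#####
 0.048 ..bbbbbbbbbbbbbbb#######.bbbbbbb.....#####
 0.040 ..bbbbbbbbbbbbbbb########bbbbbbb..........
 0.032 ..bbbbbbbbbbbbbbb########bbbbbbb..........
 0.024 ..bbbbbbbbbbbbbbbb######bbbbbbb...........
 0.016 ..bbbbbbbbbbbbbbb######.bbbbbbb..........#
 0.008 ..bbbbbbbbbbbbbbb######..bbbbbb..........#
 0.000 ...bbbbbbbbbbbbb.#######.bbbbbb..........#
-0.008 ...bbbbbbbb..##########.bbbbbbb..........#
-0.016 ...bbbbbbb##############bbbbbbbb.........#
-0.024 ..bbb....###############bbbbbbbb.........#
-0.032 ..bb......##############bbbbbbbb.........#
-0.040 ..bb###############.##.bbbbbbbbb.........#
-0.048 ..b############bbbbbbbbbbbbbbbbb.........#
-0.056 ..bb########bbbbbbbbbbbbbbbbbbbb.........#
-0.064 ..bb#######bbbbbbbbbbbbbbbbbbbbb.........#
-0.072 ..bbbbbbbbbbbbbbbbbbbbbbbbbbbbbb.........#
-0.080 ..bbbbbbbbbbbbbbbbbbbbbbbbbbbbbb..........
-0.088 ...bbbbbbbbbbbbbbbbbbbbbbbbbbbbb..........
-0.096 ...bbbbbbbbbbbbbbbbbbbbbbbbbbbb...........
-0.104 ...bbbbbbbbbbbbbbbbbbbbbbbbbbbb...........
```

All offcuts are well inside the pan, so I hand in.

```bash
python3 -c "
from h import *
print(job_done())"
```

```text
the job is handed in; nothing more can be done
None
```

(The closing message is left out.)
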